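# Press a bronze drill bushing home in a drilling jig

### The job

Take the bronze drill bushing, start it squarely in the empty bore of the drilling jig and press it home against the tight friction ring inside, until its shoulder sits flush on the floating block all round. Press slowly and steadily, with no more than about 18 N, then let go and leave it seated; do not disturb the steel bushing, the screw tin or the tape measure.

Things in the scene. Friction and masses are not known exactly. Their poses are not given: they have to be found in the camera images.
- bushing_mid (a point): centre (half-way up) of the loose golden-brown bronze bushing, 38 mm tall, 0.12 kg, standing on the worktop, wide head up. Head: 36 mm diameter, 10 mm tall. Below it the shank: 24 mm diameter, 28 mm long, its lowest 4 mm tapering to 21 mm. Top 19 mm above this point, foot 19 mm below. z is its axis, up. The 10 mm drill hole in the top is smaller than a fingertip.
- bushing_shoulder (a point): the same bronze bushing: centre of the underside of its head, i.e. the shoulder (9 mm above the centre of the bushing); z is the bushing's axis, up.
- bore_mouth (a point): centre of the mouth of the empty bore, on the flat top of the jig's aluminium block (60 mm above the worktop). z up, x across the block, y along it; the block's middle lies 32 mm along +y, and a steel bushing already fitted (head 36 mm diameter, 10 mm high) 64 mm along +y. Bore 25 mm diameter, 38 mm deep, right through, mouth chamfered 1.5 mm.
- spare_mid (a point): centre (half-way up) of a loose steel bushing, grey, 38 mm tall, same 36 mm head, shank only 18 mm; it stands near the bronze one, which of the two is on the left varies. Leave it alone.
- screw_tin: round tin with screws, 74 mm diameter, 34 mm high; origin at the centre of its underside. Leave it alone.
- tape_measure: yellow tape measure, 36 x 78 x 63 mm high; origin at the centre of its underside. Leave it alone.
- jig: drilling jig, fixed to the worktop: wooden base 92 x 152 x 12 mm with the aluminium bushing block floating 10 mm above it; origin at the centre of the underside of the base, x across, y along.
- jig_block (a joint): how far (m) the floating aluminium block (76 x 128 x 38 mm) is pressed down on its rubber mounts: 0 unloaded, about 0.001 per 3 to 4 N, stop at 0.0095; it rises again when released. So while one presses, flush lies lower than the unloaded mouth. Once the shoulder has bottomed, the force rises further with travel. Keep it under 0.006 (21 N).
- ring_top (a point): centre of the top of a white nylon friction ring (24 mm diameter, 8 mm high) that sits tight inside the bore, 10 to 15 mm below the mouth at the start. The bushing's foot comes to stand on it (shoulder then 13 to 18 mm above the block) and must drive it down ahead of itself; it stays where it is pushed and never springs back. Pressed slowly (10 mm/s) it resists with some 10 to 14 N, pressed faster with more.

How it is judged:
On the way, in this order (a step that is already met when the one before it is completed fails the run):
1. the bronze bushing stands in the mouth of the bore, upright, its foot at least 6 mm deep (z of bushing_shoulder in the frame of bore_mouth below 0.022 m and horizontal distance between bushing_shoulder and bore_mouth below 0.004 m and angle between bushing_shoulder's own z axis and vertical below 0.12 rad), for 0.1 s.
2. its shoulder is pressed flush onto the block (z of bushing_shoulder in the frame of bore_mouth below 0.0015 m and horizontal distance between bushing_shoulder and bore_mouth below 0.003 m), for 0.1 s.
At the end, for the whole second after the job is handed in: The bronze bushing sits in the empty bore with its shoulder flush on the block (gap under 1.5 mm, within 3 mm of the bore's axis, within 0.05 rad of square), released and at rest (all of step 2 and angle between the z axis of bushing_shoulder and the z axis of bore_mouth, either way round below 0.05 rad and linear speed of bushing below 0.01 m/s); the robot touches nothing.
It fails at once if the floating block is pressed down by more than 6 mm, that is with more than 21 N (value of joint jig_block above 0.006 m).
It fails at once if the steel bushing, the screw tin or the tape measure is moved by more than 15 mm (distance of any of spare_mid, screw_tin, tape_measure from where it was at the start of the episode above 0.015 m).
It also fails if it takes over 51 s, if anything falls off the work surface, if the arm or the gripper's body presses on something with over 40 N, if the wrist force passes 120 N, or if a joint passes its speed limit or range.

### The arm

A 6-joint arm with a two-finger parallel gripper is mounted at the origin on the work surface; the furniture and walls round the work are solid. World frame = base frame: x ahead of the robot, y to its left, z up, the work surface at z = 0. Lengths are in m, angles in rad, forces in N, time in s.
With the tool pointing down it reaches from about 0.225 to 0.875 m from the base axis. Payload 3.4 kg.
Tool frame: the origin (TCP) lies at the very end of the fingers, on their centre line; the grasp point (between the pads) lies manip.pinch_z behind it (manip.pinch_z is the distance from the TCP to the grasp point, in m); z points along the fingers, y is the direction in which the jaws open and shut (so a half turn about z gives the same grasp; the last joint's range is limited). The gripper opens to 85 mm and grips with 20 to 120 N. Pads are 22 mm wide; open, the fingers measure 114 mm over their backs; the gripper's body (76 mm by 85 mm) begins 54 mm behind the grasp point. The pads swing forward as they close: fully open they stand 13 mm farther back than shut.
Start: joints at [-1.445, 0.276, 1.505, -0, 1.361, -0.121], TCP at [0.14, -0.558, 0.211] pointing down, gripper open.
Joint ranges: [-2.89, 2.89], [-0.75, 2.08], [0.22, 2.7], [-1.18, 4.32], [0.11, 2.71], [-2.7, 2.7]. Speed limits (rad/s): [2.57, 2.57, 3.14, 3.14, 3.14, 3.14].

### API

Orientations are given as a unit quaternion [w, x, y, z].
In Python, from rig import manip, imaging, workorder gives the robot as it stands.
- The arm moves only by the tool apply_moves, never from a script. Its argument "moves" is one flat list of numbers, 7 for each row, row after row: the finger opening in m, from 0 to 0.0854, then the shift along the tool's x, y, z in m, then the turn, a rotation vector about the tool's x, y, z in rad. In form: [jaw, tx, ty, tz, rx, ry, rz, jaw, tx, ty, tz, rx, ry, rz, ...]. A call has exactly 8 rows; each row shifts and turns the pose as measured when the row begins, along the tool's axes as they then stand; what a row does not reach is not made up. A row lasts 1/12 s, in which the tool goes at most 41.7 mm and 7.16 degrees, less where a joint would pass 70% of its speed; a pose out of reach is approached as far as the arm can. A call with a gripper value outside its range is refused whole. The fingers move at their own pace and stop on an object; "newtons" is the grip in N (left out, the last holds). Time passes only in rows, so rows that do not move let the fingers close, or fill a call up. It gives the time, the measured TCP pose, the force and the opening at its end, in the units of the state.
- manip.get_state(): the state, without advancing time (a new reading comes with each control period).
- imaging.get_image(name): name is "side" or "top" or "wrist"; returns a dict with "image" (384x512x3 uint8, red, green, blue), "range_z" (384x512 float32, m along the optical axis (not along the pixel's ray), 0 where there is no reading), "fx", "fy", "cx", "cy" (pixels), "R" (3x3) and "t" (3): a world point X has camera coordinates R X + t. Camera axes: x right, y down, z forward; pixel columns grow to the right and rows downward; lengths in m; the calibration is good to about 2 mm. A picture is of the moment at which its call begins.
- workorder.sign_off(): hands the job in, once; it reports no verdict.
The state is a dict: "clock": time; "qpos": joint angles; "qd": joint speeds; "effort": joint torques, N m; "position": TCP position; "ee_rot": TCP orientation; "contact_force": force on the tool from outside, world axes, zero at the start; "moment": the same for the moment, N m; "width": finger opening in m.
Only numpy, scipy, OpenCV 4.12 (cv2) and the standard library are available. Lean on these libraries where they do the work, as an engineer would, in place of code of your own. Each camera call takes 0.05 s, during which the arm holds its last target.

## Working session

There is one attempt and no reset: what is moved stays moved. The work goes in short steps, Python scripts to look and compute and a tool call to move; the robot and the scene stay as the last step left them, time stands still between calls to the robot, and variables do not carry over. Pictures are saved under pics/ and viewed, and the job is handed in when it is done.

Besides the shell and the picture viewer there is one more tool, called after ">>>" as name(argument=value, ...) on one line, values as JSON. apply_moves: Moves the arm, as the interface text tells. Its arguments: {"type":"object","properties":{"moves":{"type":"array"},"newtons":{"type":"number"}},"required":["moves"]}

```bash
ls; mkdir -p pics; python3 - <<'E'
from rig import manip, imaging
import cv2, numpy as np
print(manip.get_state(), manip.pinch_z)
for n in ("side","top","wrist"):
    d=imaging.get_image(n)
    cv2.imwrite(f"pics/{n}0.png",d["image"][:,:,::-1])
    np.savez(f"pics/{n}0.npz",**d)
    print(n,d["fx"],d["cx"],d["cy"],np.round(-d["R"].T@d["t"],3),np.round(d["R"],3).tolist())
E
```

```text
pics
{'clock': 0.0, 'qpos': array([-1.44502803e+00,  2.76632628e-01,  1.50614976e+00, -5.82942709e-06,
        1.36068253e+00, -1.20997411e-01]), 'qd': array([-0.00030758, -0.00040193, -0.00084092,  0.00034426,  0.00076701,
       -0.0003986 ]), 'effort': array([ 5.36900679e-04, -4.16774189e+01, -2.45805287e+01, -3.82080501e-06,
        1.11978455e-02, -5.16257757e-07]), 'position': array([ 0.14037717, -0.55701757,  0.20971166]), 'ee_rot': array([-9.36119592e-04,  9.92397477e-01,  1.23070595e-01, -5.08311336e-06]), 'contact_force': array([ 0.7226277 , -0.01564834,  0.01010488]), 'moment': array([-0.00586986,  0.02220066, -0.01433499]), 'width': 0.08541753521567251} 0.0187
side 385.29825731905555 255.14820425174094 192.71953601112392 [0.31  0.715 0.384] [[-0.985, -0.173, 0.009], [-0.074, 0.371, -0.926], [0.156, -0.913, -0.378]]
top 437.9617964669878 258.82487532759126 191.97779941192937 [ 0.344 -0.079  0.916] [[0.019, -0.999, -0.027], [-0.99, -0.015, -0.14], [0.139, 0.029, -0.99]]
wrist 339.60465037742875 253.44569922103165 190.20002166357486 [ 0.215 -0.539  0.372] [[0.246, -0.969, -0.002], [-0.926, -0.235, 0.296], [-0.287, -0.071, -0.955]]
```

View pics/top0.png

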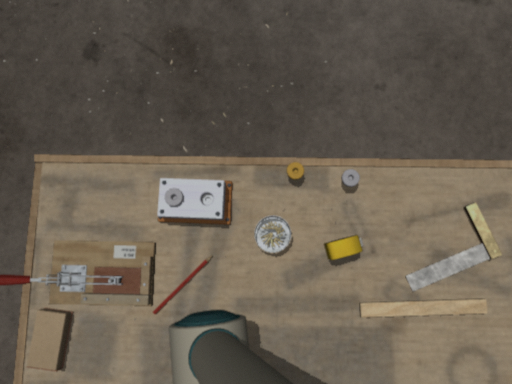

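View pics/side0.png

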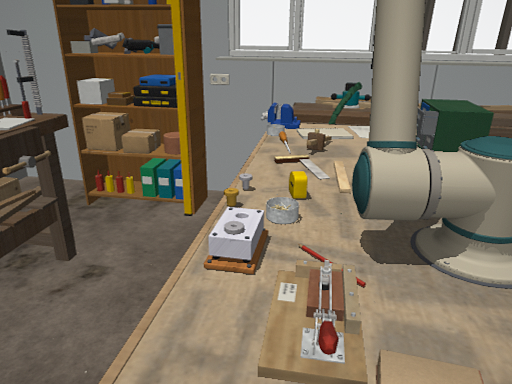

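View pics/wrist0.png

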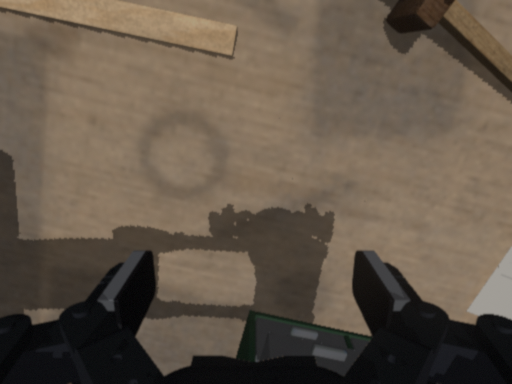

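The top view shows the bronze bushing at (295,171), the spare at (350,178), the bore at (208,199), the fitted steel bushing at (174,198), the tin at (273,236) and the tape at (343,249). I'll measure these next.

```bash
cat > h.py <<'E'
import numpy as np, cv2
from rig import manip, imaging
from scipy.spatial.transform import Rotation as Rn
def grab(n,tag):
    d=imaging.get_image(n); cv2.imwrite(f"pics/{n}{tag}.png",d["image"][:,:,::-1]); np.savez(f"pics/{n}{tag}.npz",**d); return d
def cloud(d):
    z=d["range_z"]; v,u=np.mgrid[:z.shape[0],:z.shape[1]]
    P=np.stack([(u-d["cx"])/d["fx"]*z,(v-d["cy"])/d["fy"]*z,z],-1)
    return (P-d["t"])@d["R"]      # R^T (P-t)
def onplane(d,u,v,h):
    r=np.array([(u-d["cx"])/d["fx"],(v-d["cy"])/d["fy"],1])@d["R"]; c=-d["R"].T@d["t"]
    return c+r*(h-c[2])/r[2]
def proj(d,X):
    p=d["R"]@np.asarray(X)+d["t"]; return p[0]/p[2]*d["fx"]+d["cx"],p[1]/p[2]*d["fy"]+d["cy"]
def Rt():
    q=manip.get_state()["ee_rot"]; return Rn.from_quat([q[1],q[2],q[3],q[0]])
E
python3 - <<'E'
from h import *
d=np.load("pics/top0.npz"); W=cloud(d); im=d["image"]
for n,(u,v),r in (("bronze",(295,171),12),("spare",(350,178),12),("bore",(208,199),5),("steel",(174,198),11),("tin",(273,236),20),("tape",(343,249),20)):
    s=W[v-r:v+r+1,u-r:u+r+1].reshape(-1,3); z=s[:,2]
    zm=np.percentile(z,98); k=s[z>zm-.006]
    print(n,"maxz",zm.round(4),"table?",np.percentile(z,2).round(4),"mean",k.mean(0).round(4),"ext",np.ptp(k,axis=0).round(4))
# block top by height
m=(np.abs(W[...,2]-.06)<.006)&(im.min(-1)>170)
m[:, :140]=0;m[:,245:]=0
cnt=np.argwhere(m)[:,::-1].astype(np.float32); print(len(cnt), W[m].mean(0))
b=cv2.minAreaRect(np.array([onplane(d,u,v,.06)[:2] for u,v in cnt],np.float32)*1000); print(b)
cv2.imwrite("pics/topz.png",cv2.resize(im[150:270,140:380,::-1],None,fx=3,fy=3,interpolation=cv2.INTER_CUBIC))
E
```

```text
bronze maxz 0.0408 table? -0.005 mean [ 0.5093 -0.1235  0.0618] ext [0.1868 0.0634 0.8815]
spare maxz 0.0404 table? -0.0038 mean [ 0.4993 -0.2353  0.046 ] ext [0.1739 0.1747 0.8819]
bore maxz 0.0623 table? 0.0388 mean [0.4453 0.0403 0.0603] ext [0.0205 0.02   0.005 ]
steel maxz 0.0732 table? 0.0579 mean [0.4516 0.1134 0.0741] ext [0.1247 0.2111 0.8492]
tin maxz 0.0344 table? -0.0035 mean [ 0.3823 -0.0811  0.0794] ext [0.076  0.0724 0.8879]
tape maxz 0.0641 table? -0.0038 mean [ 0.359  -0.2157  0.0672] ext [0.043  0.1663 0.8584]
1670 [0.45054057 0.07858638 0.060424  ]
((451.0353698730469, 82.23648071289062), (125.37889099121094, 73.07621765136719), 88.64894104003906)
```

View pics/topz.png

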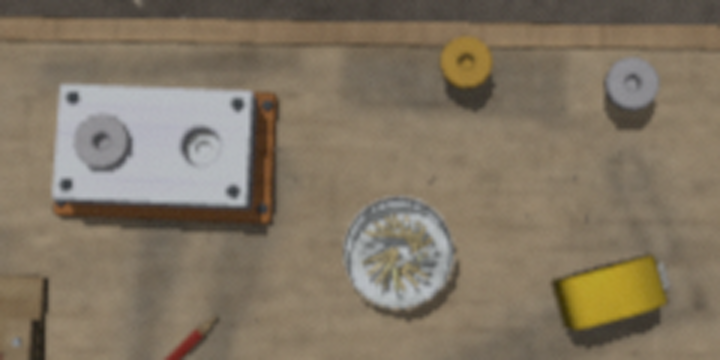

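```bash
python3 - <<'E'
from h import *
d=np.load("pics/top0.npz")
print("bronze",onplane(d,295.2,170.6,.038)); print("bore",onplane(d,140+202/3,150+147/3,.06)); print("steel",onplane(d,140+102/3,150+141/3,.07)); print("spare",onplane(d,140+632/3,150+84/3,.038))
print(Rt().as_matrix().round(3))
s=manip.get_state();p=s["position"];B=onplane(d,295.2,170.6,.038)
R=Rt().as_matrix(); print(R.T@(np.array([B[0],B[1],.21])-p), np.degrees(np.arctan2(B[1],B[0])))
E
```

```text
bronze [ 0.51236264 -0.12602756  0.038     ]
bore [0.44869639 0.04817668 0.06      ]
steel [0.45042057 0.11238439 0.07      ]
spare [ 0.49863558 -0.2381806   0.038     ]
[[ 0.97   0.244 -0.   ]
 [ 0.244 -0.97   0.001]
 [ 0.    -0.001 -1.   ]]
[ 4.65992684e-01 -3.27188953e-01  4.53499985e-04] -13.818900621039864
```

>>> apply_moves(moves=[0.0854, 0.033, -0.023, 0, 0, 0, 0, 0.0854, 0.033, -0.023, 0, 0, 0, 0, 0.0854, 0.033, -0.023, 0, 0, 0, 0, 0.0854, 0.033, -0.023, 0, 0, 0, 0, 0.0854, 0.033, -0.023, 0, 0, 0, 0, 0.0854, 0.033, -0.023, 0, 0, 0, 0, 0.0854, 0.033, -0.023, 0, 0, 0, 0, 0.0854, 0.033, -0.023, 0, 0, 0, 0])

```text
clock: 0.82
position: [0.3533, -0.3132, 0.2054]
ee_rot: [-0.001, 0.993, 0.115, -0.002]
contact_force: [0.2, -0.8, -0.1]
width: 0.0853
```

>>> apply_moves(moves=[0.0854, 0, 0, 0, 0, 0, -0.12, 0.0854, 0, 0, 0, 0, 0, -0.12, 0.0854, 0, 0, 0, 0, 0, -0.12, 0.0854, 0, 0, 0, 0, 0, -0.12, 0.0854, 0, 0, 0, 0, 0, -0.12, 0.0854, 0, 0, 0, 0, 0, -0.12, 0.0854, 0, 0, 0, 0, 0, -0.12, 0.0854, 0, 0, 0, 0, 0, -0.12])

```text
clock: 1.48
position: [0.359, -0.3004, 0.2038]
ee_rot: [-0.004, 0.816, 0.578, 0.001]
contact_force: [-0.2, 0.8, 0.4]
width: 0.0854
```

```bash
cat >> h.py <<'E'
def go(X,yang=0.0):
    "tool-frame shift to world X; remaining yaw (rz) for tool y at angle yang; tilt error"
    s=manip.get_state(); R=Rt().as_matrix()
    y=R[:,1]; a=np.arctan2(y[1],y[0]); 
    # desired rotation: z down, y at yang
    yd=np.array([np.cos(yang),np.sin(yang),0]); zd=np.array([0,0,-1.]); Rd=np.stack([np.cross(yd,zd),yd,zd],1)
    print("t",s["clock"].round(2),"pos",s["position"].round(4),"F",s["contact_force"].round(2),"w",round(s["width"],4),"yang",a.round(4))
    print("shift",(R.T@(np.array(X)-s["position"])).round(4),"rot",Rn.from_matrix(R.T@Rd).as_rotvec().round(4))
E
python3 -c "
from h import *
go([.512,-.126,.21])"
```

```text
Traceback (most recent call last):
  File "h.py", line 23, in go
    print("t",s["clock"].round(2),"pos",s["position"].round(4),"F",s["contact_force"].round(2),"w",round(s["width"],4),"yang",a.round(4))
              ^^^^^^^^^^^^^^^^
AttributeError: 'float' object has no attribute 'round'
```

```bash
sed -i 's/s\["clock"\].round(2)/round(s["clock"],2)/; s/a.round(4)/round(float(a),4)/' h.py
python3 -c "
from h import *
go([.512,-.126,.21])"
```

```text
t 1.48 pos [ 0.359  -0.3004  0.2038] F [-0.24  0.82  0.4 ] w 0.0854 yang -0.3385
shift [ 0.2154  0.0863 -0.0052] rot [-0.0047 -0.0076 -0.3385]
```

>>> apply_moves(moves=[0.0854, 0.033, 0.013, -0.001, 0, -0.001, 0, 0.0854, 0.033, 0.013, -0.001, 0, -0.001, 0, 0.0854, 0.033, 0.013, -0.001, 0, -0.001, 0, 0.0854, 0.033, 0.013, -0.001, 0, -0.001, 0, 0.0854, 0.033, 0.013, -0.001, 0, -0.001, 0, 0.0854, 0.033, 0.013, -0.001, 0, -0.001, 0, 0.0854, 0.033, 0.013, -0.001, 0, -0.001, 0, 0.0854, 0.01, 0.004, 0, 0, 0, 0])

```text
clock: 2.15
position: [0.5325, -0.0998, 0.2086]
ee_rot: [-0.003, 0.818, 0.576, -0.003]
contact_force: [-0.0, -0.2, -0.2]
width: 0.0855
```

>>> apply_moves(moves=[0.0854, 0, 0, 0, 0, 0, -0.12, 0.0854, 0, 0, 0, 0, 0, -0.12, 0.0854, 0, 0, 0, 0, 0, -0.1, 0.0854, 0, 0, 0, 0, 0, -0.04, 0.0854, 0, 0, 0, 0, 0, 0, 0.0854, 0, 0, 0, 0, 0, 0, 0.0854, 0, 0, 0, 0, 0, 0, 0.0854, 0, 0, 0, 0, 0, 0])

```text
clock: 2.82
position: [0.5326, -0.0965, 0.2056]
ee_rot: [-0.006, 0.686, 0.728, -0.005]
contact_force: [0.2, -0.2, 0.7]
width: 0.0852
```

```bash
python3 -c "
from h import *
d=grab('wrist','1')
go([.512,-.126,.21])
print(proj(d,[.512,-.126,.038]))"
```

```text
t 2.87 pos [ 0.5326 -0.0966  0.2056] F [-0.18  0.65 -0.75] w 0.0856 yang 0.0589
shift [-0.0282 -0.0223 -0.0042] rot [-0.0148 -0.0017  0.0589]
(np.float64(232.19454730031154), np.float64(191.35969783146126))
```

View pics/wrist1.png

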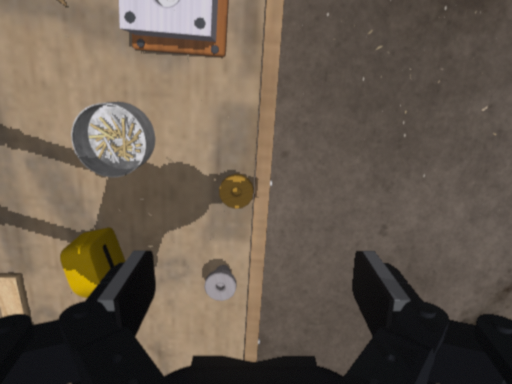

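```bash
cat >> h.py <<'E'
def head(d,mask,h,lo=80,hi=9000):
    n,l,st,c=cv2.connectedComponentsWithStats(mask.astype(np.uint8))
    for i in range(1,n):
        if lo<st[i,4]<hi:
            cs,_=cv2.findContours((l==i).astype(np.uint8),cv2.RETR_EXTERNAL,cv2.CHAIN_APPROX_NONE)
            P=np.array([onplane(d,u,v,h)[:2] for u,v in cs[0][:,0]],np.float32)*1000
            (x,y),r=cv2.minEnclosingCircle(P)
            print("px",c[i].round(1),"area",st[i,4],"world mean",(np.array(P).min(0)/2+P.max(0)/2).round(1),"minEnc",round(x,1),round(y,1),"r",round(r,1))
E
python3 - <<'E'
from h import *
for n,z in(("wrist1",340),("top0",1)):
    d=np.load(f"pics/{n}.npz"); im=d["image"]; W=cloud(d)
    hsv=cv2.cvtColor(im,cv2.COLOR_RGB2HSV)
    g=(hsv[...,1]>150)&(hsv[...,0]>12)&(hsv[...,0]<28)&(hsv[...,2]>90)
    print(n); head(d,g,.038)
    m=g&(W[...,2]>.03)&(W[...,2]<.046); print("head by depth"); head(d,m,.038)
    if n=="wrist1": print("tcp px",proj(d,manip.get_state()["position"]))
d=np.load("pics/wrist1.npz")
cv2.imwrite("pics/w1z.png",cv2.resize(d["image"][150:330,180:330,::-1],None,fx=3.3,fy=3.3,interpolation=cv2.INTER_NEAREST))
E
```

```text
wrist1
px [221.   38.1] area 207 world mean [495.4  17.3] minEnc 496.3 17.3 r 14.5
px [159.8  47.2] area 140 world mean [441.9   6.2] minEnc 441.9 5.2 r 15.4
px [197.5  50.4] area 107 world mean [473.2   6. ] minEnc 473.2 4.9 r 14.1
px [235.7 190.7] area 771 world mean [ 515.8 -125.5] minEnc 515.9 -125.2 r 17.5
px [ 79.5 269.2] area 1449 world mean [ 347.2 -227.9] minEnc 352.1 -227.9 r 34.4
head by depth
px [235.7 190.7] area 729 world mean [ 515.8 -125.5] minEnc 515.9 -125.2 r 17.5
tcp px (np.float64(249.81882059638647), np.float64(235.29796756372616))
top0
px [295.1 170.6] area 204 world mean [ 512.6 -126.6] minEnc 512.5 -125.5 r 16.8
px [343.8 247.3] area 573 world mean [ 358.9 -223.5] minEnc 360.2 -223.4 r 34.0
head by depth
px [295.  170.6] area 190 world mean [ 512.6 -126.6] minEnc 512.5 -125.5 r 16.8
```

View pics/w1z.png

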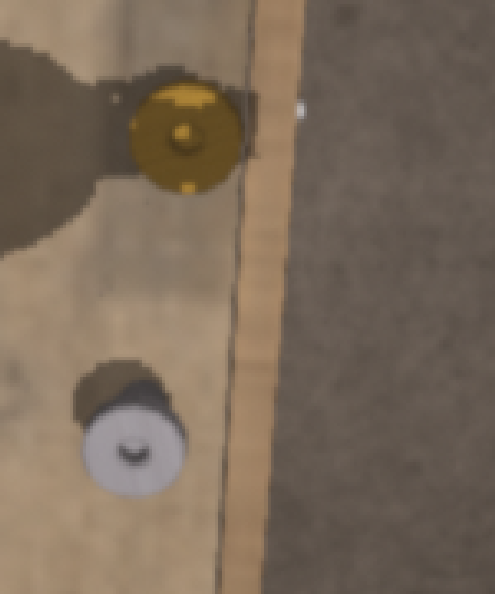

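>>> apply_moves(moves=[0.0854, -0.014, -0.009, 0.02, -0.007, 0, 0.03, 0.0854, -0.014, -0.009, 0.02, -0.005, 0, 0.02, 0.0854, 0, 0, 0.02, 0, 0, 0, 0.0854, 0, 0, 0.02, 0, 0, 0, 0.0854, 0, 0, 0, 0, 0, 0, 0.0854, 0, 0, 0, 0, 0, 0, 0.0854, 0, 0, 0, 0, 0, 0, 0.0854, 0, 0, 0, 0, 0, 0])

```text
clock: 3.53
position: [0.5173, -0.1281, 0.1268]
ee_rot: [0.002, 0.706, 0.708, 0.002]
contact_force: [0.3, -0.0, 0.4]
width: 0.0852
```

```bash
python3 - <<'E'
from h import *
d=grab('wrist','2'); im=d["image"]; W=cloud(d)
hsv=cv2.cvtColor(im,cv2.COLOR_RGB2HSV)
g=(hsv[...,1]>150)&(hsv[...,0]>12)&(hsv[...,0]<28)&(hsv[...,2]>60)
m=g&(W[...,2]>.03)&(W[...,2]<.046);head(d,m,.038,300)
go([.514,-.1255,.020])
E
```

```text
px [248.2 183.4] area 1462 world mean [ 515.4 -125.8] minEnc 515.9 -125.8 r 17.8
px [ 68.  268.8] area 658 world mean [ 356.5 -206.1] minEnc 359.0 -207.1 r 26.7
t 3.58 pos [ 0.5175 -0.1281  0.1271] F [ 0.72  0.23 -0.29] w 0.0852 yang 0.0029
shift [ 0.0027 -0.0041  0.107 ] rot [0.0059 0.0012 0.0029]
```

View pics/wrist2.png

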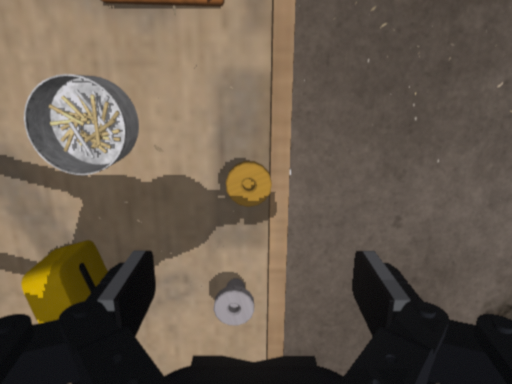

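>>> apply_moves(moves=[0.0854, 0.0022, -0.002, 0.02, 0.003, 0, 0, 0.0854, 0, 0, 0.02, 0, 0, 0, 0.0854, 0, 0, 0.02, 0, 0, 0, 0.0854, 0, 0, 0.02, 0, 0, 0, 0.0854, 0, 0, 0.012, 0, 0, 0, 0.0854, 0, 0, 0, 0, 0, 0, 0.0854, 0, 0, 0, 0, 0, 0, 0.0854, 0, 0, 0, 0, 0, 0])

```text
clock: 4.25
position: [0.5264, -0.1283, 0.0423]
ee_rot: [0.012, 0.705, 0.709, 0.005]
contact_force: [-0.1, -0.5, 0.5]
width: 0.0857
```

```bash
python3 - <<'E'
from h import *
go([.515,-.1257,.020])
d=grab('wrist','3')
E
```

```text
t 4.25 pos [ 0.5264 -0.1283  0.0423] F [-0.08 -0.55  0.53] w 0.0857 yang 0.0051
shift [ 0.0029 -0.0119  0.022 ] rot [0.0244 0.0093 0.005 ]
```

View pics/wrist3.png

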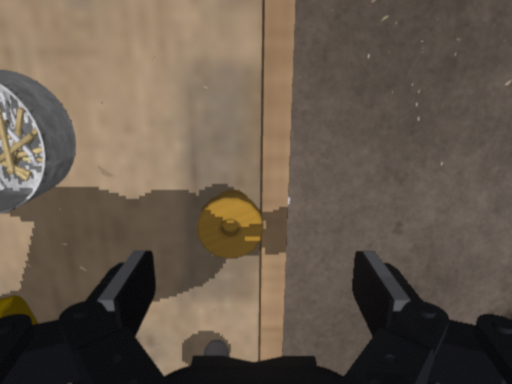

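>>> apply_moves(moves=[0.0854, 0.001, -0.004, 0, 0.012, 0.004, 0.002, 0.0854, 0.001, -0.004, 0, 0.01, 0.004, 0.002, 0.0854, 0, -0.003, 0, 0, 0, 0, 0.0854, 0, 0, 0.006, 0, 0, 0, 0.0854, 0, 0, 0.006, 0, 0, 0, 0.0854, 0, 0, 0.005, 0, 0, 0, 0.0854, 0, 0, 0, 0, 0, 0, 0.0854, 0, 0, 0, 0, 0, 0])

```text
clock: 4.97
position: [0.5171, -0.1273, 0.0276]
ee_rot: [0.004, 0.707, 0.707, 0.002]
contact_force: [-0.8, -0.6, 0.7]
width: 0.0858
```

```bash
python3 - <<'E'
from h import *
go([.515,-.1257,.020])
E
```

```text
t 4.97 pos [ 0.5171 -0.1273  0.0276] F [-0.83 -0.59  0.73] w 0.0858 yang 0.0005
shift [ 0.0016 -0.0022  0.0076] rot [0.0081 0.0036 0.0005]
```

>>> apply_moves(moves=[0.0854, 0.0016, -0.0025, 0.004, 0.008, 0.0036, 0, 0.0854, 0, 0, 0.003, 0, 0, 0, 0.0854, 0, 0, 0.001, 0, 0, 0, 0.0854, 0, 0, 0, 0, 0, 0, 0.0854, 0, 0, 0, 0, 0, 0, 0.0854, 0, 0, 0, 0, 0, 0, 0.0854, 0, 0, 0, 0, 0, 0, 0.0854, 0, 0, 0, 0, 0, 0])

```text
clock: 5.63
position: [0.5144, -0.1255, 0.0181]
ee_rot: [-0.001, 0.707, 0.707, -0.0]
contact_force: [0.4, -0.0, 0.1]
width: 0.0855
```

```bash
python3 - <<'E'
from h import *
go([.515,-.1257,.020])
d=grab('wrist','4');im=d["image"]
hsv=cv2.cvtColor(im,cv2.COLOR_RGB2HSV)
g=(hsv[...,1]>150)&(hsv[...,0]>12)&(hsv[...,0]<28)&(hsv[...,2]>60)
head(d,g,.038,300)
E
```

```text
t 5.63 pos [ 0.5144 -0.1255  0.0181] F [ 0.43 -0.02  0.13] w 0.0855 yang 0.0006
shift [-0.0002  0.0006 -0.0019] rot [-0.0016 -0.0007  0.0006]
px [251.9 249.1] area 4340 world mean [ 515.7 -123.1] minEnc 515.4 -123.0 r 19.9
```

View pics/wrist4.png

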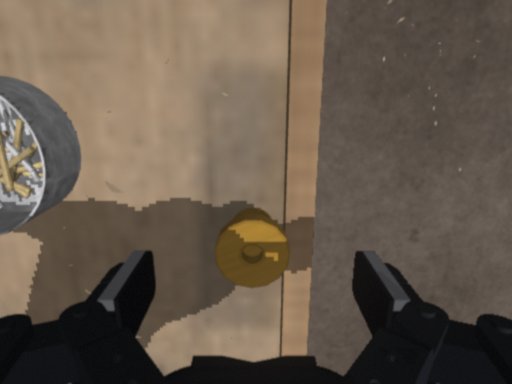

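>>> apply_moves(moves=[0.05, 0, 0, 0, 0, 0, 0, 0.04, 0, 0, 0, 0, 0, 0, 0.03, 0, 0, 0, 0, 0, 0, 0.03, 0, 0, 0, 0, 0, 0, 0.03, 0, 0, 0, 0, 0, 0, 0.03, 0, 0, 0, 0, 0, 0, 0.03, 0, 0, 0, 0, 0, 0, 0.03, 0, 0, 0, 0, 0, 0], newtons=50)

```text
clock: 6.35
position: [0.5147, -0.1256, 0.0186]
ee_rot: [-0.0, 0.707, 0.707, -0.0]
contact_force: [0.7, -1.2, -0.3]
width: 0.0296
```

```bash
python3 - <<'E'
from h import *
go([.515,-.1257,.020])
d=grab('wrist','5');grab('side','5')
print(proj(d,[.515,-.1257,.038]))
E
```

```text
t 6.35 pos [ 0.5147 -0.1256  0.0186] F [ 0.72 -1.25 -0.29] w 0.0296 yang 0.0006
shift [-0.0001  0.0003 -0.0014] rot [-0.0006 -0.0003  0.0006]
(np.float64(249.99861585104685), np.float64(253.15097500193446))
```

View pics/wrist5.png

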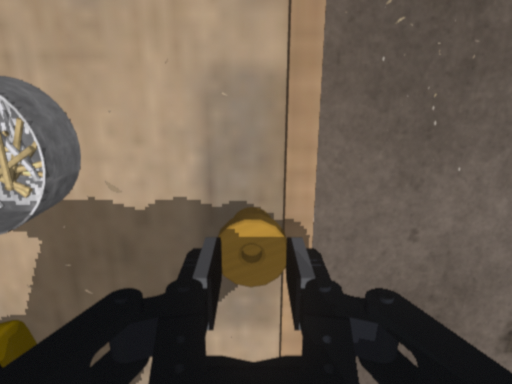

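```bash
python3 - <<'E'
import cv2
a=cv2.imread("pics/side5.png"); cv2.imwrite("pics/s5z.png",cv2.resize(a[150:260,180:320],None,fx=5,fy=5,interpolation=cv2.INTER_CUBIC))
a=cv2.imread("pics/wrist5.png"); cv2.imwrite("pics/w5z.png",cv2.resize(a[190:350,150:350],None,fx=3.5,fy=3.5,interpolation=cv2.INTER_CUBIC))
E
```

```text
(no output)
```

View pics/s5z.png

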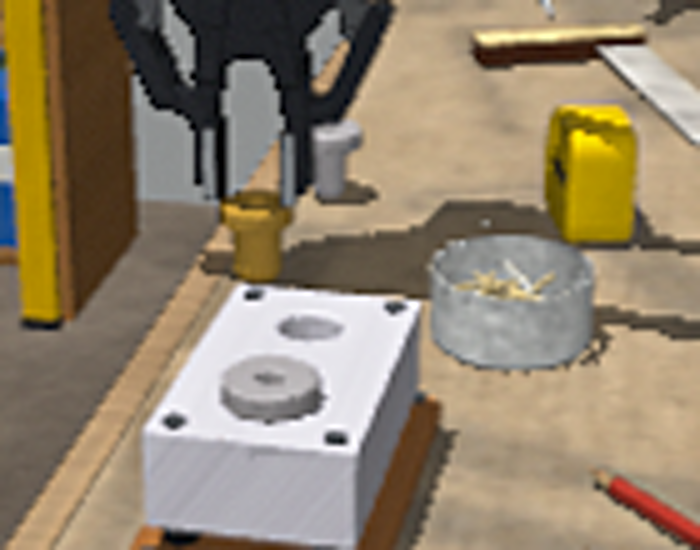

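View pics/w5z.png

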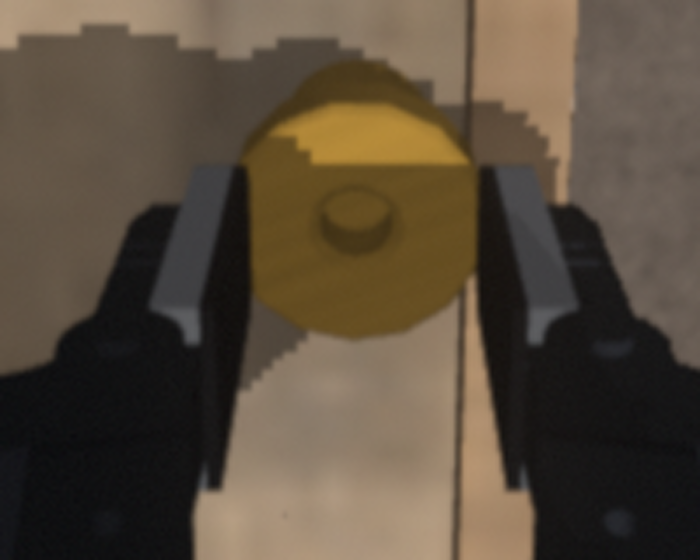

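```bash
python3 - <<'E'
from h import *
d=np.load("pics/wrist5.npz"); W=cloud(d)
for u,v in ((216,240),(212,262),(200,275),(217,300),(290,240),(298,262),(304,275),(250,240),(250,270),(250,300),(237,262),(265,262)): print((u,v),W[v,u].round(4))
d=np.load("pics/side5.npz"); W=cloud(d)
for v in range(184,204,2):
  print(v,[W[v,u].round(3).tolist() for u in (223,226,230,234,238)])
E
```

```text
(216, 240) [ 0.5003 -0.1151  0.0461]
(212, 262) [ 0.5007 -0.1154  0.0648]
(200, 275) [ 0.4977 -0.1148  0.0752]
(217, 300) [ 0.5016 -0.1354  0.0605]
(290, 240) [ 0.5325 -0.115   0.0462]
(298, 262) [ 0.5337 -0.1153  0.0649]
(304, 275) [ 0.5345 -0.1145  0.0755]
(250, 240) [ 0.515  -0.1193  0.0372]
(250, 270) [ 0.515  -0.1348  0.0376]
(250, 300) [ 0.5145 -0.179  -0.0015]
(237, 262) [ 0.5088 -0.1309  0.0371]
(265, 262) [ 0.5221 -0.1303  0.038 ]
184 [[0.529, -0.114, 0.057], [1.08, -2.294, -0.801], [1.046, -2.299, -0.801], [0.539, -0.271, -0.003], [0.493, -0.114, 0.06]]
186 [[0.53, -0.116, 0.051], [1.076, -2.277, -0.813], [0.546, -0.253, -0.002], [0.536, -0.255, -0.003], [0.493, -0.114, 0.054]]
188 [[0.53, -0.115, 0.046], [1.082, -2.299, -0.841], [0.518, -0.137, 0.038], [0.508, -0.137, 0.039], [0.493, -0.115, 0.049]]
190 [[1.107, -2.288, -0.857], [0.525, -0.124, 0.038], [0.516, -0.129, 0.036], [0.506, -0.126, 0.038], [0.493, -0.115, 0.044]]
192 [[1.094, -2.241, -0.856], [0.521, -0.109, 0.039], [0.512, -0.11, 0.039], [0.503, -0.117, 0.037], [0.496, -0.125, 0.034]]
194 [[1.089, -2.218, -0.865], [0.522, -0.112, 0.032], [0.511, -0.108, 0.035], [0.502, -0.111, 0.034], [0.495, -0.124, 0.03]]
196 [[0.548, -0.181, -0.003], [0.539, -0.179, -0.002], [0.511, -0.108, 0.03], [0.503, -0.115, 0.028], [0.51, -0.188, -0.003]]
198 [[0.543, -0.164, -0.001], [0.537, -0.169, -0.003], [0.513, -0.116, 0.021], [0.504, -0.117, 0.021], [0.506, -0.173, -0.002]]
200 [[0.541, -0.155, -0.003], [0.534, -0.156, -0.003], [0.513, -0.114, 0.017], [0.504, -0.12, 0.015], [0.504, -0.16, -0.002]]
202 [[0.537, -0.14, -0.002], [0.53, -0.141, -0.002], [0.513, -0.116, 0.011], [0.504, -0.117, 0.011], [0.5, -0.146, -0.001]]
```

The depth readings put the fingertips at z≈0.043 with the reported TCP at 0.0186. They closed above the 38 mm head without touching it, so the tips sit about 24 mm behind the reported TCP at this opening. I'll reopen the jaws, go lower and check again.

>>> apply_moves(moves=[0.06, 0, 0, 0, 0, 0, 0, 0.06, 0, 0, 0, 0, 0, 0, 0.06, 0, 0, 0, 0, 0, 0, 0.06, 0, 0, 0.005, 0, 0, 0, 0.06, 0, 0, 0.005, 0, 0, 0, 0.06, 0, 0, 0.004, 0, 0, 0, 0.06, 0, 0, 0, 0, 0, 0, 0.06, 0, 0, 0, 0, 0, 0])

```text
clock: 7.12
position: [0.5144, -0.1255, 0.0028]
ee_rot: [-0.001, 0.707, 0.707, -0.0]
contact_force: [0.7, 0.7, 1.0]
width: 0.06
```

```bash
cat >> h.py <<'E'
def tips(tag):
    "lowest finger z from wrist depth near tool"
    d=grab('wrist',tag); W=cloud(d); s=manip.get_state(); p=s["position"]
    im=d["image"].astype(int); grey=(im.max(-1)<75)&(np.ptp(im,axis=-1)<14)
    L=W-p; 
    m=grey&(np.abs(L[...,0])<.06)&(np.abs(L[...,0])>.008)&(np.abs(L[...,1])<.016)&(L[...,2]>0.0)&(L[...,2]<.06)&(W[...,2]>.012)
    for sgn in(-1,1):
        k=W[m&(sgn*L[...,0]>0)]
        if len(k): i=np.argsort(k[:,2])[:8]; print("tip side",sgn,"z",k[i,2].round(4)[:5],"x",k[i,0].mean().round(4),"y",k[i,1].mean().round(4),"n",len(k))
    return d
E
python3 - <<'E'
from h import *
go([.515,-.1257,.000])
tips('6'); d=grab('side','6')
cv2.imwrite("pics/s6z.png",cv2.resize(d["image"][150:260,180:320,::-1],None,fx=5,fy=5,interpolation=cv2.INTER_CUBIC))
E
```

```text
t 7.12 pos [ 0.5144 -0.1255  0.0028] F [0.68 0.66 1.04] w 0.06 yang 0.0006
shift [-0.0002  0.0006  0.0028] rot [-0.0012 -0.0006  0.0006]
tip side -1 z [0.0279 0.0279 0.0285 0.0287 0.0288] x 0.4863 y -0.1261 n 2070
tip side 1 z [0.0266 0.0272 0.0273 0.0276 0.0282] x 0.5466 y -0.1269 n 2061
```

View pics/s6z.png

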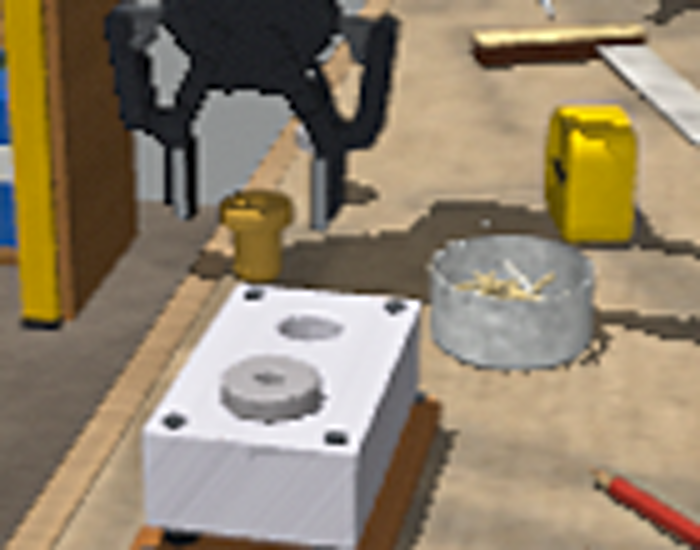

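>>> apply_moves(moves=[0.06, 0, 0.0005, 0.002, 0, 0, 0, 0.06, 0, 0, 0, 0, 0, 0, 0.045, 0, 0, 0, 0, 0, 0, 0.03, 0, 0, 0, 0, 0, 0, 0.02, 0, 0, 0, 0, 0, 0, 0.02, 0, 0, 0, 0, 0, 0, 0.02, 0, 0, 0, 0, 0, 0, 0.02, 0, 0, 0, 0, 0, 0], newtons=50)

```text
clock: 7.88
position: [0.5153, -0.1256, 0.0015]
ee_rot: [-0.0, 0.707, 0.707, -0.0]
contact_force: [0.0, 0.6, -0.3]
width: 0.0335
```

```bash
python3 - <<'E'
from h import *
go([.515,-.1257,.000])
tips('7'); d=grab('side','7')
cv2.imwrite("pics/s7z.png",cv2.resize(d["image"][150:260,180:320,::-1],None,fx=5,fy=5,interpolation=cv2.INTER_CUBIC))
E
```

```text
t 7.88 pos [ 0.5153 -0.1256  0.0015] F [ 0.    0.65 -0.25] w 0.0335 yang 0.0007
shift [-0.0001 -0.0003  0.0015] rot [-0.0002 -0.      0.0007]
tip side -1 z [0.0241 0.0245 0.0247 0.0247 0.0249] x 0.5003 y -0.1187 n 1801
tip side 1 z [0.0261 0.0264 0.0264 0.0267 0.0267] x 0.5367 y -0.1159 n 1559
```

View pics/s7z.png

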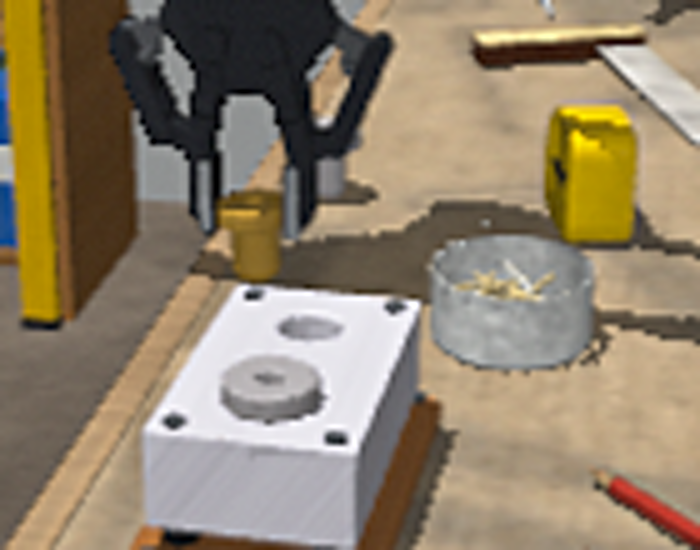

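View pics/wrist7.png

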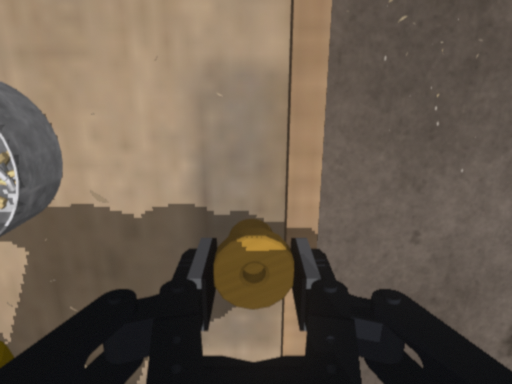

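>>> apply_moves(moves=[0.02, 0, 0, -0.004, 0, 0, 0, 0.02, 0, 0, -0.008, 0, 0, 0, 0.02, 0, 0, -0.014, 0, 0, 0, 0.02, 0, 0, -0.014, 0, 0, 0, 0.02, 0, 0, -0.014, 0, 0, 0, 0.02, 0, 0, -0.014, 0, 0, 0, 0.02, 0, 0, -0.014, 0, 0, 0, 0.02, 0, 0, -0.008, 0, 0, 0], newtons=60)

```text
clock: 8.65
position: [0.5127, -0.1246, 0.0955]
ee_rot: [-0.003, 0.707, 0.707, -0.001]
contact_force: [1.1, -0.3, -1.4]
width: 0.0333
```

```bash
python3 - <<'E'
from h import *
go([.45,.049,.095])
d=grab('wrist','8'); d=grab('side','8')
cv2.imwrite("pics/s8z.png",cv2.resize(d["image"][100:260,180:320,::-1],None,fx=4,fy=4,interpolation=cv2.INTER_CUBIC))
E
```

```text
t 8.65 pos [ 0.5127 -0.1246  0.0955] F [ 1.06 -0.33 -1.36] w 0.0333 yang 0.0006
shift [ 0.1737 -0.0626  0.0014] rot [-0.0068 -0.0027  0.0006]
```

View pics/s8z.png

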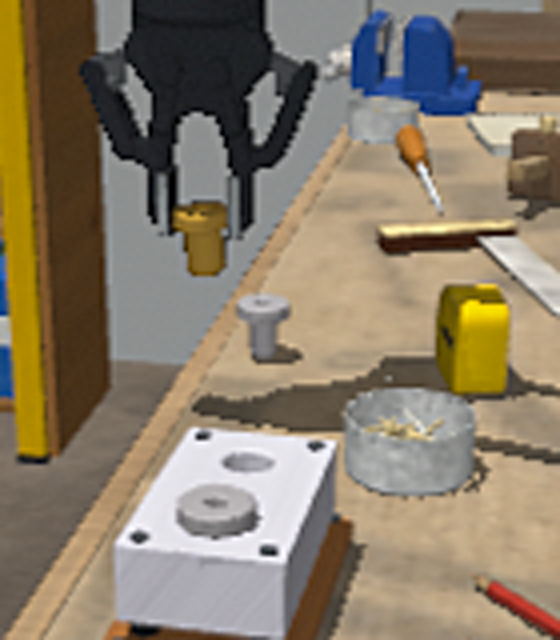

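View pics/wrist8.png

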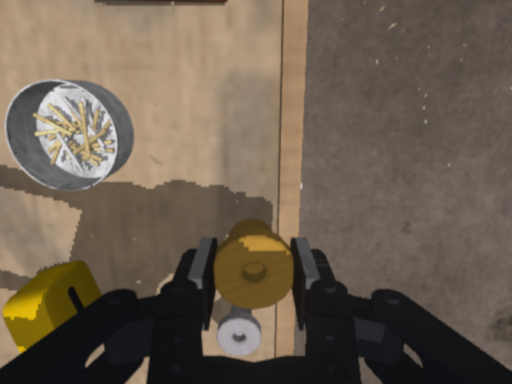

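>>> apply_moves(moves=[0.02, 0.01, -0.005, 0, -0.003, -0.001, 0, 0.02, 0.02, -0.008, 0, -0.003, -0.001, 0, 0.02, 0.02, -0.008, 0, 0, 0, 0, 0.02, 0.02, -0.008, 0, 0, 0, 0, 0.02, 0.02, -0.008, 0, 0, 0, 0, 0.02, 0.015, -0.005, 0, 0, 0, 0, 0.02, 0, 0, 0, 0, 0, 0, 0.02, 0, 0, 0, 0, 0, 0])

```text
clock: 9.42
position: [0.4602, -0.0113, 0.0889]
ee_rot: [-0.006, 0.708, 0.706, -0.003]
contact_force: [0.3, 0.1, -1.8]
width: 0.0338
```

```bash
python3 - <<'E'
from h import *
go([.45,.049,.097])
d=grab('wrist','9'); print(proj(d,[.4487,.0482,.06]),proj(d,[.451,.050,.06]))
E
```

```text
t 9.42 pos [ 0.4602 -0.0113  0.0889] F [ 0.26  0.09 -1.79] w 0.0338 yang -0.0023
shift [ 0.0603 -0.0104 -0.0077] rot [-0.0132 -0.0047 -0.0023]
(np.float64(229.9019873303907), np.float64(114.80198518830663)) (np.float64(233.99813173865147), np.float64(111.47072189955092))
```

View pics/wrist9.png

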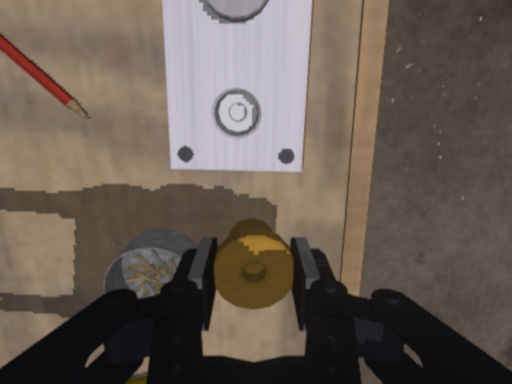

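```bash
python3 - <<'E'
from h import *
d=np.load("pics/wrist9.npz"); im=d["image"]; W=cloud(d)
c=im[80:150,200:275]; cv2.imwrite("pics/w9z.png",cv2.resize(c[:,:,::-1],None,fx=8,fy=8,interpolation=cv2.INTER_NEAREST))
g=cv2.cvtColor(c,cv2.COLOR_RGB2GRAY); print(np.median(g),g[33,5:70:1])
m=(g<175).astype(np.uint8); cs,_=cv2.findContours(m,cv2.RETR_EXTERNAL,cv2.CHAIN_APPROX_NONE)
for k in cs:
    if len(k)>40:
        e=cv2.fitEllipse(k); print(e, onplane(d,e[0][0]+200,e[0][1]+80,.06)); 
        P=np.array([onplane(d,u+200,v+80,.06)[:2] for u,v in k[:,0]],np.float32)*1000; print(cv2.minEnclosingCircle(P),P.min(0)/2+P.max(0)/2)
# block edges
t=(im.min(-1)>150)&(np.abs(W[...,2]-.06)<.008); k=np.argwhere(t)
print("blk z",np.median(W[t][:,2]),"xr",[ (onplane(d,np.flatnonzero(t[r]).min(),r,.06)[0].round(4),onplane(d,np.flatnonzero(t[r]).max(),r,.06)[0].round(4)) for r in (40,60,113,140)])
s=t[:,200:270].sum(1); print("bottom row",np.flatnonzero(s>50).max(),onplane(d,237,np.flatnonzero(s>50).max()+.5,.06))
print("head z",W[262,253],W[275,240],onplane(d,253.5,270,W[262,253][2]))
E
```

```text
191.0 [191 192 193 195 194 191 179 170 157 125  96  89  92 123 175 196 198 199
 199 199 199 198 195 178 156 176 194 198 200 199 199 199 199 199 199 199
 199 198 184 142 125 135 165 192 199 198 184 142 122 122 121 114  98 100
 125 142 166 187 192 191 190 190 191 193 193]
((36.438690185546875, 32.67205810546875), (48.38691711425781, 50.63480758666992), 150.62826538085938) [0.45233748 0.04935237 0.06      ]
((452.3135986328125, 48.99502944946289), 13.93249225616455) [452.33075   49.150406]
blk z 0.05916804824478775 xr [(np.float64(0.4151), np.float64(0.4906)), (np.float64(0.4149), np.float64(0.49)), (np.float64(0.4144), np.float64(0.4896)), (np.float64(0.4144), np.float64(0.4891))]
bottom row 169 [0.45216633 0.01714665 0.06      ]
head z [ 0.46235919 -0.00725868  0.1243012 ] [ 0.45684809 -0.01326742  0.12462983] [ 0.46256587 -0.0110334   0.1243012 ]
```

View pics/w9z.png

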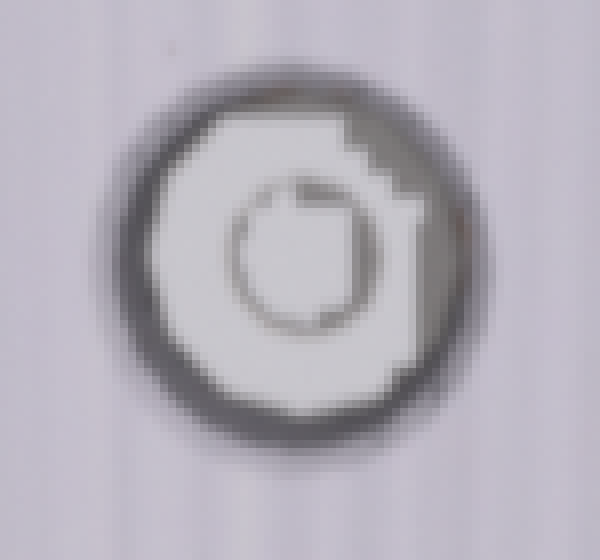

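>>> apply_moves(moves=[0.02, 0.01, -0.002, -0.002, -0.006, -0.003, -0.002, 0.02, 0.012, -0.002, -0.001, -0.006, -0.002, 0, 0.02, 0.012, -0.002, 0, 0, 0, 0, 0.02, 0.012, -0.002, 0, 0, 0, 0, 0.02, 0.008, -0.001, 0, 0, 0, 0, 0.02, 0.004, 0, 0, 0, 0, 0, 0.02, 0, 0, 0, 0, 0, 0, 0.02, 0, 0, 0, 0, 0, 0])

```text
clock: 10.13
position: [0.4521, 0.0476, 0.0912]
ee_rot: [0.0, 0.71, 0.705, -0.001]
contact_force: [-0.5, -0.0, -1.3]
width: 0.0337
```

```bash
python3 - <<'E'
from h import *
go([.4505,.0492,.090])
for n in("wrist","top","side"):
    d=grab(n,'10'); im=d["image"];W=cloud(d)
    hsv=cv2.cvtColor(im,cv2.COLOR_RGB2HSV)
    g=(hsv[...,1]>150)&(hsv[...,0]>12)&(hsv[...,0]<28)&(hsv[...,2]>60)
    m=g&(np.abs(W[...,2]-.125)<.006)&(np.abs(W[...,0]-.45)<.04)&(np.abs(W[...,1]-.05)<.04)
    print(n,np.median(W[m],0) if m.any() else ''); head(d,m,manip.get_state()["position"][2]+.0365,30)
d=np.load("pics/side10.npz");cv2.imwrite("pics/s10z.png",cv2.resize(d["image"][100:280,160:320,::-1],None,fx=3.3,fy=3.3,interpolation=cv2.INTER_CUBIC))
d=np.load("pics/top10.npz");cv2.imwrite("pics/t10z.png",cv2.resize(d["image"][130:260,130:300,::-1],None,fx=4,fy=4,interpolation=cv2.INTER_CUBIC))
E
```

```text
t 10.13 pos [0.4521 0.0476 0.0912] F [-0.52 -0.03 -1.29] w 0.0337 yang -0.0073
shift [ 0.0016 -0.0016  0.0012] rot [-0.0004  0.0011 -0.0073]
wrist [0.45419078 0.04804418 0.12717289]
px [253.5 270.5] area 4422 world mean [453.9  47.8] minEnc 454.4 47.8 r 17.9
top [0.44398908 0.03335377 0.1285052 ]
side [0.45032208 0.05855975 0.1268126 ]
px [240.4 184.2] area 149 world mean [450.1  60.8] minEnc 448.0 60.3 r 25.5
```

View pics/s10z.png

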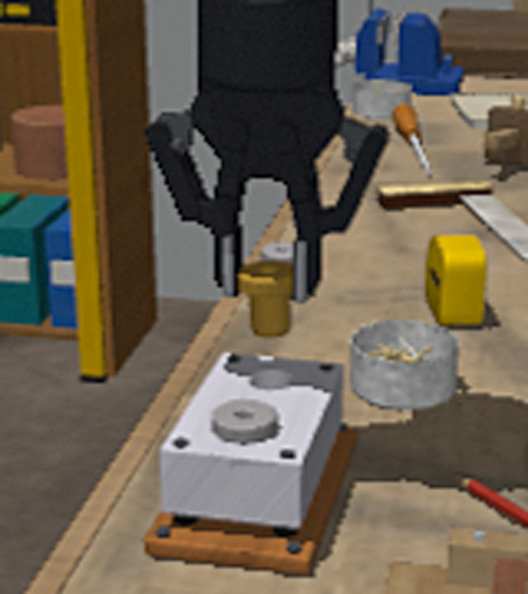

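View pics/wrist10.png

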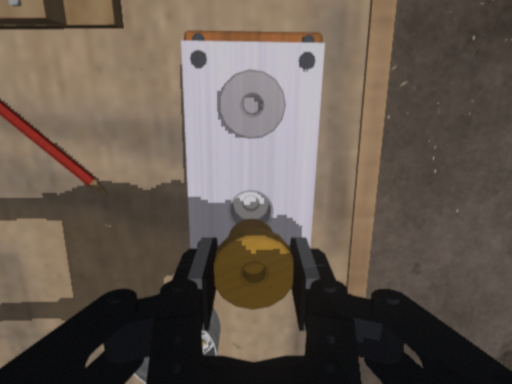

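View pics/t10z.png

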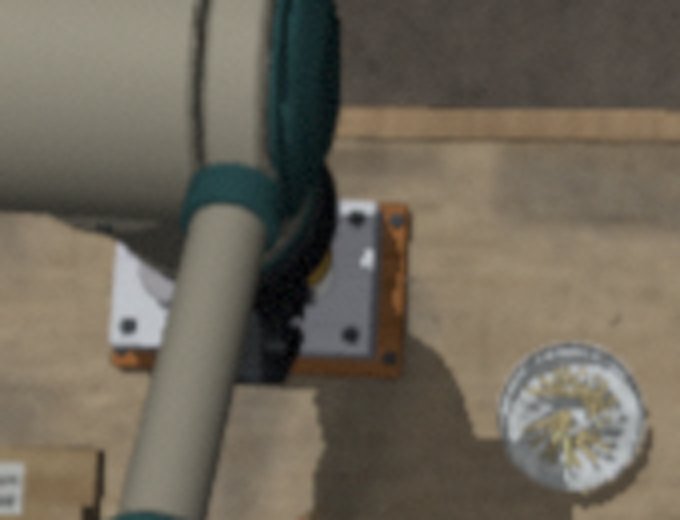

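```bash
python3 - <<'E'
from h import *
d=np.load("pics/wrist10.npz"); im=d["image"]; W=cloud(d)
g=cv2.cvtColor(im,cv2.COLOR_RGB2GRAY)
m=(np.abs(W[...,2]-.07)<.004)&(g<175)&(np.abs(W[...,0]-.45)<.03)&(W[...,1]>.08); 
m=cv2.morphologyEx(m.astype(np.uint8),cv2.MORPH_OPEN,np.ones((3,3))); head(d,m,.07,300)
t=(np.abs(W[...,2]-.06)<.008)&(g>80)&(np.abs(W[...,0]-.45)<.045)
for r in (60,80,140,160,180): 
    k=np.flatnonzero(t[r]); print(r,onplane(d,k.min(),r,.06)[:2].round(4),onplane(d,k.max(),r,.06)[:2].round(4))
k=np.flatnonzero(t[:,252]); print("top",k.min(),onplane(d,252,k.min()-.5,.06))
cv2.imwrite("pics/w10z.png",cv2.resize(im[180:250,210:300,::-1],None,fx=8,fy=8,interpolation=cv2.INTER_NEAREST))
E
```

```text
px [251.5 103.8] area 3315 world mean [453.6 112.6] minEnc 453.5 112.7 r 17.7
60 [0.4164 0.1356] [0.4916 0.1352]
80 [0.4162 0.1255] [0.4911 0.125 ]
140 [0.4157 0.0929] [0.4905 0.0924]
160 [0.415  0.0812] [0.4905 0.0808]
180 [0.4148 0.0692] [0.4899 0.0688]
top 42 [0.45380498 0.1445021  0.06      ]
```

View pics/w10z.png

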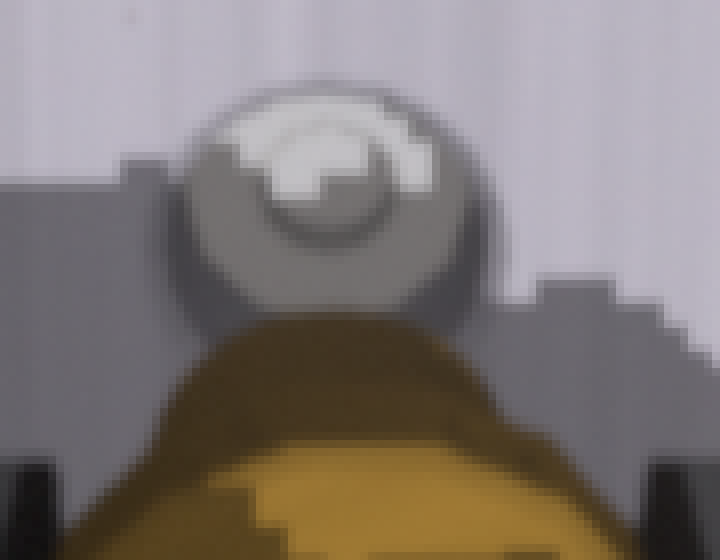

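```bash
python3 - <<'E'
from h import *
d=np.load("pics/wrist10.npz")
print("bore",onplane(d,251.2,210.5,.06),"top rim",onplane(d,251.2,190,.06),onplane(d,230.8,208,.06),onplane(d,272.3,208,.06))
print("foot far edge",onplane(d,251.8,218.8,.0897))
for z in(.0897,.128): print(proj(d,[.4521,.0476,z]),proj(d,[.4541,.0478,z]))
E
```

```text
bore [0.4526357  0.04970948 0.06      ] top rim [0.45273886 0.06277053 0.06      ] [0.44026255 0.05139975 0.06      ] [0.46545844 0.05125575 0.06      ]
foot far edge [0.45320479 0.05632079 0.0897    ]
(np.float64(249.82527926614122), np.float64(234.203212373476)) (np.float64(253.61891556058922), np.float64(233.83549562986246))
(np.float64(248.8405069332877), np.float64(272.6223152845345)) (np.float64(253.60880307462372), np.float64(272.17736556739254))
```

```bash
python3 - <<'E'
from h import *
for n,h in(("wrist1",.038),("wrist2",.038),("wrist4",.038),("wrist7",.038),("wrist8",.132),("wrist9",.1254),("wrist10",.1277)):
    d=np.load(f"pics/{n}.npz"); im=d["image"]; W=cloud(d)
    hsv=cv2.cvtColor(im,cv2.COLOR_RGB2HSV)
    g=(hsv[...,1]>150)&(hsv[...,0]>12)&(hsv[...,0]<28)&(hsv[...,2]>50)&(np.abs(W[...,2]-h)<.004)
    print(n,"cam",(-d["R"].T@d["t"]).round(4));head(d,g,h,600)
    # drill hole: dark spot
d=np.load("pics/wrist10.npz"); im=d["image"]; cv2.imwrite("pics/w10y.png",cv2.resize(im[200:330,190:315,::-1],None,fx=4.5,fy=4.5,interpolation=cv2.INTER_NEAREST))
E
```

```text
wrist1 cam [ 0.5324 -0.0218  0.3682]
px [235.8 190.9] area 766 world mean [ 515.8 -125.7] minEnc 515.4 -125.7 r 17.2
wrist2 cam [ 0.518  -0.0528  0.2893]
px [248.2 183.7] area 1424 world mean [ 515.4 -126.2] minEnc 515.9 -125.9 r 17.7
wrist4 cam [ 0.5165 -0.0505  0.1807]
px [251.9 252. ] area 3687 world mean [ 515.7 -125.3] minEnc 515.4 -125.3 r 17.8
wrist7 cam [ 0.5171 -0.0506  0.164 ]
px [253.2 270.2] area 4546 world mean [ 517.2 -125.5] minEnc 517.2 -125.3 r 18.1
wrist8 cam [ 0.5157 -0.05    0.2583]
px [253.2 270. ] area 4527 world mean [ 514.8 -124.1] minEnc 514.6 -124.2 r 18.0
wrist9 cam [0.4643 0.063  0.2517]
px [253.3 269.9] area 4485 world mean [462.5 -10.8] minEnc 462.3 -10.9 r 18.0
wrist10 cam [0.4546 0.1228 0.2537]
px [253.3 270.5] area 4405 world mean [454.   47.8] minEnc 454.1 47.8 r 17.8
```

View pics/w10y.png

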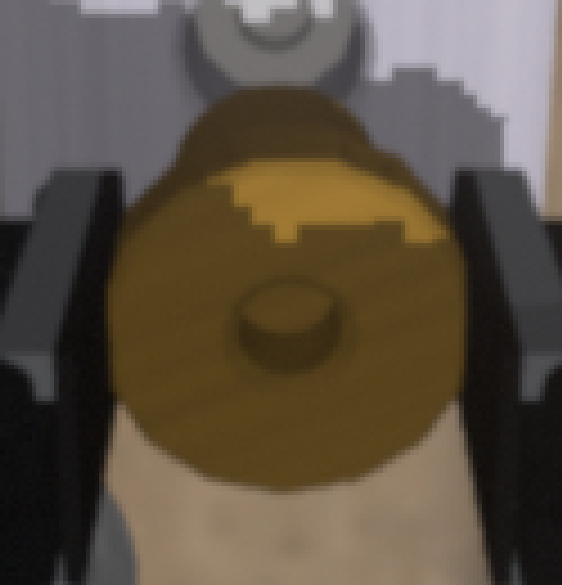

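```bash
python3 - <<'E'
from h import *
def plane(W,m):
    P=W[m]; A=np.c_[P[:,0]-P[:,0].mean(),P[:,1]-P[:,1].mean(),np.ones(len(P))]; 
    for _ in range(4):
        c,*_=np.linalg.lstsq(A,P[:,2],rcond=None); r=P[:,2]-A@c; k=np.abs(r)<2.5*np.std(r)+1e-5; P=P[k];A=A[k]
    return "slopes dz/dx %.4f dz/dy %.4f z %.4f sd %.4f n %d"%(c[0],c[1],c[2],r.std(),len(P))
for n,h in(("wrist2",.038),("wrist4",.038),("wrist7",.038),("wrist8",.132),("wrist9",.1254),("wrist10",.1277)):
    d=np.load(f"pics/{n}.npz"); im=d["image"]; W=cloud(d)
    hsv=cv2.cvtColor(im,cv2.COLOR_RGB2HSV)
    g=(hsv[...,1]>150)&(hsv[...,0]>12)&(hsv[...,0]<28)&(hsv[...,2]>50)&(np.abs(W[...,2]-h)<.005)
    n_,l,st,c=cv2.connectedComponentsWithStats(g.astype(np.uint8)); i=1+np.argmax(st[1:,4])
    m=cv2.erode((l==i).astype(np.uint8),np.ones((7,7)))>0
    print(n,plane(W,m))
    if n in("wrist9","wrist10"): 
        b=(np.abs(W[...,2]-.06)<.004)&(im.min(-1)>160)&(np.abs(W[...,0]-.45)<.036); print(" block",plane(W,b))
E
```

```text
wrist2 slopes dz/dx -0.0043 dz/dy 0.0033 z 0.0373 sd 0.0007 n 707
wrist4 slopes dz/dx -0.0030 dz/dy 0.0047 z 0.0373 sd 0.0006 n 2149
wrist7 slopes dz/dx -0.0465 dz/dy 0.0022 z 0.0376 sd 0.0005 n 2809
wrist8 slopes dz/dx -0.0534 dz/dy 0.0026 z 0.1316 sd 0.0005 n 2727
wrist9 slopes dz/dx -0.0583 dz/dy 0.0046 z 0.1250 sd 0.0005 n 2508
 block slopes dz/dx -0.0005 dz/dy -0.0000 z 0.0592 sd 0.0006 n 18431
wrist10 slopes dz/dx -0.0467 dz/dy 0.0019 z 0.1272 sd 0.0005 n 2687
 block slopes dz/dx 0.0001 dz/dy -0.0003 z 0.0592 sd 0.0006 n 15489
```

The head-plane fit shows the bushing gripped about 0.05 rad off square, with its top leaning to +x. I'll correct that with the wrist and then centre it.

>>> apply_moves(moves=[0.02, 0, 0, 0, -0.025, 0, 0, 0.02, 0, 0, 0, -0.025, 0, 0, 0.02, 0.001, 0, 0, 0, 0, 0, 0.02, 0, 0, 0, 0, 0, 0, 0.02, 0, 0, 0, 0, 0, 0, 0.02, 0, 0, 0, 0, 0, 0, 0.02, 0, 0, 0, 0, 0, 0, 0.02, 0, 0, 0, 0, 0, 0])

```text
clock: 10.95
position: [0.4541, 0.0458, 0.0913]
ee_rot: [0.019, 0.711, 0.703, 0.017]
contact_force: [-0.1, -0.7, -1.7]
width: 0.0332
```

```bash
cat >> h.py <<'E'
def plane(W,m):
    P=W[m]; A=np.c_[P[:,0]-P[:,0].mean(),P[:,1]-P[:,1].mean(),np.ones(len(P))]
    for _ in range(4):
        c,*_=np.linalg.lstsq(A,P[:,2],rcond=None); r=P[:,2]-A@c; k=np.abs(r)<2.5*np.std(r)+1e-5; P=P[k];A=A[k]
    return "slopes dz/dx %.4f dz/dy %.4f z %.4f sd %.4f n %d"%(c[0],c[1],c[2],r.std(),len(P))
def bush(tag,h,tol=.006,n="wrist"):
    d=grab(n,tag); im=d["image"]; W=cloud(d)
    hsv=cv2.cvtColor(im,cv2.COLOR_RGB2HSV)
    g=(hsv[...,1]>150)&(hsv[...,0]>12)&(hsv[...,0]<28)&(hsv[...,2]>50)&(np.abs(W[...,2]-h)<tol)
    n_,l,st,c=cv2.connectedComponentsWithStats(g.astype(np.uint8)); i=1+np.argmax(st[1:,4])
    m=cv2.erode((l==i).astype(np.uint8),np.ones((7,7)))>0
    print(plane(W,m)); head(d,l==i,np.median(W[m][:,2])+.0006,200)
    b=(np.abs(W[...,2]-.06)<.004)&(im.min(-1)>160)&(np.abs(W[...,0]-.45)<.036); print(" block",plane(W,b))
    gr=cv2.cvtColor(im,cv2.COLOR_RGB2GRAY)
    m=(np.abs(W[...,2]-.07)<.004)&(gr<175)&(np.abs(W[...,0]-.45)<.03)&(W[...,1]>.08)&(W[...,1]<.14)
    m=cv2.morphologyEx(m.astype(np.uint8),cv2.MORPH_OPEN,np.ones((3,3))); print("steel"); head(d,m,.07,300)
    return d
E
python3 - <<'E'
from h import *
go([.4521,.0490,.0912]); bush('11',.1277)
E
```

```text
t 10.95 pos [0.4541 0.0458 0.0913] F [-0.08 -0.73 -1.65] w 0.0332 yang -0.0118
shift [ 0.0032 -0.002  -0.    ] rot [ 0.0508  0.0023 -0.0119]
slopes dz/dx 0.0018 dz/dy 0.0014 z 0.1273 sd 0.0005 n 2840
px [253.3 270.6] area 4471 world mean [454.1  46.1] minEnc 454.2 46.4 r 17.9
 block slopes dz/dx -0.0002 dz/dy -0.0001 z 0.0592 sd 0.0006 n 16080
steel
px [244.9 100.4] area 3372 world mean [453.3 112.7] minEnc 453.3 112.6 r 17.7
```

View pics/wrist11.png

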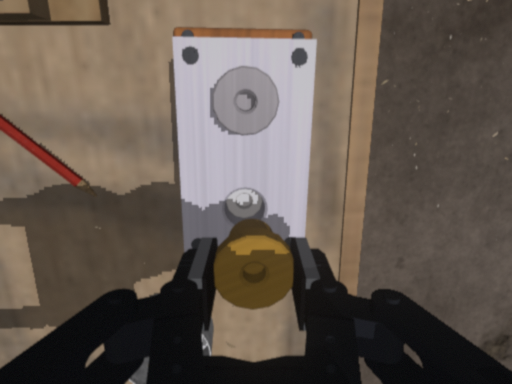

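>>> apply_moves(moves=[0.02, 0.0015, -0.001, 0, 0, 0, 0, 0.02, 0.0012, -0.001, 0, 0, 0, 0, 0.02, 0, 0, 0, 0, 0, 0, 0.02, 0, 0, 0, 0, 0, 0, 0.02, 0, 0, 0, 0, 0, 0, 0.02, 0, 0, 0, 0, 0, 0, 0.02, 0, 0, 0, 0, 0, 0, 0.02, 0, 0, 0, 0, 0, 0])

```text
clock: 11.67
position: [0.4521, 0.049, 0.0911]
ee_rot: [0.019, 0.711, 0.703, 0.017]
contact_force: [0.3, -0.3, -1.6]
width: 0.0333
```

```bash
python3 - <<'E'
from h import *
go([.4521,.0484,.0912]); bush('12',.1277)
print(Rt().as_matrix().T@[0,0,-1])
E
```

```text
t 11.67 pos [0.4521 0.049  0.0911] F [ 0.26 -0.35 -1.56] w 0.0333 yang -0.0115
shift [-0.0006  0.     -0.0001] rot [ 0.0505  0.0022 -0.0115]
slopes dz/dx 0.0044 dz/dy 0.0008 z 0.1271 sd 0.0005 n 2720
px [253.3 270.6] area 4459 world mean [452.2  49.2] minEnc 452.2 49.7 r 18.0
 block slopes dz/dx -0.0001 dz/dy -0.0000 z 0.0592 sd 0.0006 n 15576
steel
px [248.9 106.7] area 3317 world mean [453.3 112.6] minEnc 453.3 112.7 r 17.8
[ 0.00190577 -0.05045402  0.99872457]
```

>>> apply_moves(moves=[0.02, -0.0002, -0.0003, 0.006, 0, 0, 0, 0.02, -0.0002, -0.0003, 0.006, 0, 0, 0, 0.02, 0, -0.0003, 0.006, 0, 0, 0, 0.02, 0, -0.0003, 0.006, 0, 0, 0, 0.02, 0, 0, 0, 0, 0, 0, 0.02, 0, 0, 0, 0, 0, 0, 0.02, 0, 0, 0, 0, 0, 0, 0.02, 0, 0, 0, 0, 0, 0])

```text
clock: 12.38
position: [0.4513, 0.0484, 0.0634]
ee_rot: [0.018, 0.711, 0.703, 0.016]
contact_force: [0.3, -0.5, -1.9]
width: 0.0334
```

```bash
python3 - <<'E'
from h import *
go([.4521,.0487,.0650]); bush('13',.1037,.008)
print(Rt().as_matrix().T@[0,0,-1])
d=grab('side','13');cv2.imwrite("pics/s13z.png",cv2.resize(d["image"][150:280,180:300,::-1],None,fx=4.5,fy=4.5,interpolation=cv2.INTER_CUBIC))
E
```

```text
t 12.38 pos [0.4513 0.0484 0.0634] F [ 0.28 -0.49 -1.86] w 0.0334 yang -0.0117
shift [ 0.0003  0.0009 -0.0015] rot [ 0.0481  0.0021 -0.0117]
slopes dz/dx 0.0013 dz/dy 0.0037 z 0.0994 sd 0.0005 n 2512
px [253.3 270.8] area 4365 world mean [451.5  48.6] minEnc 451.7 48.9 r 17.7
 block slopes dz/dx -0.0004 dz/dy -0.0003 z 0.0592 sd 0.0006 n 19668
steel
px [252.7 108.8] area 4551 world mean [453.5 112.7] minEnc 453.3 112.7 r 17.7
[ 0.00187395 -0.04827085  0.99883253]
```

View pics/s13z.png

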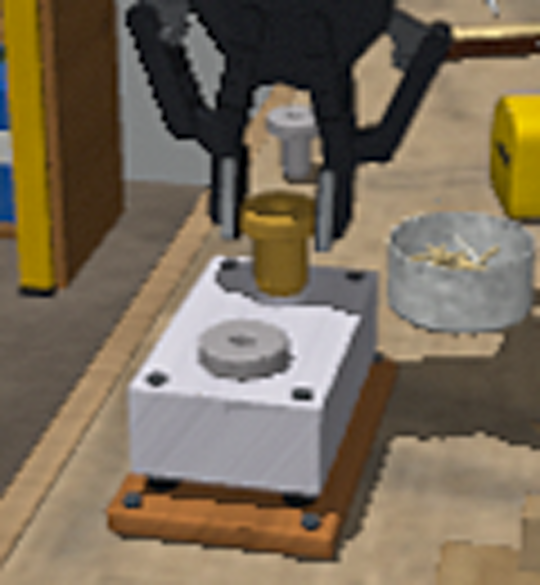

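>>> apply_moves(moves=[0.02, 0, 0.0005, 0, 0, 0, 0, 0.02, 0, -0.0001, 0.0015, 0, 0, 0, 0.02, 0, -0.0001, 0.0015, 0, 0, 0, 0.02, 0, -0.0001, 0.0015, 0, 0, 0, 0.02, 0, -0.0001, 0.001, 0, 0, 0, 0.02, 0, 0, 0, 0, 0, 0, 0.02, 0, 0, 0, 0, 0, 0, 0.02, 0, 0, 0, 0, 0, 0])

```text
clock: 13.15
position: [0.4525, 0.0488, 0.0586]
ee_rot: [0.018, 0.711, 0.703, 0.017]
contact_force: [0.1, 0.3, -0.4]
width: 0.0334
```

```bash
python3 - <<'E'
from h import *
go([.4521,.0487,.0570]); bush('14',.094,.008)
E
```

```text
t 13.15 pos [0.4525 0.0488 0.0586] F [ 0.09  0.32 -0.41] w 0.0334 yang -0.012
shift [-0.0001 -0.0005  0.0015] rot [ 0.0506  0.0014 -0.012 ]
slopes dz/dx 0.0014 dz/dy 0.0066 z 0.0946 sd 0.0005 n 2561
px [253.3 270.9] area 4505 world mean [452.5  49. ] minEnc 452.7 49.4 r 17.8
 block slopes dz/dx -0.0000 dz/dy 0.0001 z 0.0590 sd 0.0006 n 20463
steel
px [250.6 110.5] area 4811 world mean [453.4 112.6] minEnc 453.4 112.8 r 17.7
```

>>> apply_moves(moves=[0.02, 0, -0.0003, 0.001, 0, 0, 0, 0.02, 0, -0.0001, 0.001, 0, 0, 0, 0.02, 0, -0.0001, 0.001, 0, 0, 0, 0.02, 0, -0.0001, 0.001, 0, 0, 0, 0.02, 0, 0, 0, 0, 0, 0, 0.02, 0, 0, 0, 0, 0, 0, 0.02, 0, 0, 0, 0, 0, 0, 0.02, 0, 0, 0, 0, 0, 0])

```text
clock: 13.87
position: [0.452, 0.0494, 0.0542]
ee_rot: [0.018, 0.711, 0.702, 0.018]
contact_force: [-0.2, 1.0, -0.4]
width: 0.0334
```

```bash
python3 - <<'E'
from h import *
go([.4521,.0487,.0530]); bush('15',.09,.008); print(manip.get_state()["moment"])
E
```

```text
t 13.87 pos [0.452  0.0494 0.0542] F [-0.21  0.97 -0.45] w 0.0334 yang -0.0125
shift [-0.0007  0.0001  0.0012] rot [ 0.0506  0.0005 -0.0125]
slopes dz/dx 0.0045 dz/dy 0.0129 z 0.0902 sd 0.0005 n 2361
px [253.3 271. ] area 4443 world mean [451.9  49.4] minEnc 452.2 50.0 r 17.9
 block slopes dz/dx 0.0001 dz/dy 0.0002 z 0.0589 sd 0.0006 n 21119
steel
px [252.2 112.3] area 5065 world mean [453.6 113. ] minEnc 453.3 112.8 r 17.7
[0.14178069 0.1234362  0.01376485]
```

>>> apply_moves(moves=[0.02, 0, 0, 0.001, 0, 0, 0, 0.02, 0, -0.0001, 0.001, 0, 0, 0, 0.02, 0, 0, 0.001, 0, 0, 0, 0.02, 0, -0.0001, 0.001, 0, 0, 0, 0.02, 0, 0, 0, 0, 0, 0, 0.02, 0, 0, 0, 0, 0, 0, 0.02, 0, 0, 0, 0, 0, 0, 0.02, 0, 0, 0, 0, 0, 0])

```text
clock: 14.58
position: [0.4518, 0.0494, 0.0497]
ee_rot: [0.018, 0.711, 0.702, 0.018]
contact_force: [-1.1, 0.8, -0.8]
width: 0.0334
```

```bash
python3 - <<'E'
from h import *
go([.4521,.0487,.0490]); bush('16',.086,.008); print(manip.get_state()["moment"])
E
```

```text
t 14.58 pos [0.4518 0.0494 0.0497] F [-1.11  0.84 -0.84] w 0.0334 yang -0.0126
shift [-0.0007  0.0003  0.0007] rot [ 0.0501  0.0004 -0.0126]
slopes dz/dx 0.0037 dz/dy 0.0123 z 0.0856 sd 0.0005 n 2807
px [253.2 271.1] area 4420 world mean [451.8  49.4] minEnc 452.1 49.8 r 17.7
 block slopes dz/dx -0.0000 dz/dy 0.0000 z 0.0589 sd 0.0006 n 22028
steel
px [253.1 113.2] area 5372 world mean [453.5 112.7] minEnc 453.3 112.8 r 17.7
[0.20736129 0.11562198 0.00273258]
```

>>> apply_moves(moves=[0.02, 0, 0, 0.0008, 0, 0, 0, 0.02, 0, -0.0001, 0.0008, 0, 0, 0, 0.02, 0, 0, 0.0008, 0, 0, 0, 0.02, 0, 0, 0.0008, 0, 0, 0, 0.02, 0, 0, 0, 0, 0, 0, 0.02, 0, 0, 0, 0, 0, 0, 0.02, 0, 0, 0, 0, 0, 0, 0.02, 0, 0, 0, 0, 0, 0])

```text
clock: 15.3
position: [0.4519, 0.0495, 0.0462]
ee_rot: [0.018, 0.711, 0.702, 0.018]
contact_force: [-0.3, 1.6, -0.3]
width: 0.0335
```

```bash
python3 - <<'E'
from h import *
go([.4521,.0487,.0460]); bush('17',.082,.008); print(manip.get_state()["moment"])
E
```

```text
t 15.3 pos [0.4519 0.0495 0.0462] F [-0.34  1.59 -0.27] w 0.0335 yang -0.0126
shift [-0.0007  0.0002  0.0002] rot [ 0.0502  0.0003 -0.0126]
slopes dz/dx 0.0038 dz/dy 0.0111 z 0.0821 sd 0.0006 n 2601
px [253.3 271.1] area 4422 world mean [451.9  49.4] minEnc 452.1 49.8 r 17.7
 block slopes dz/dx -0.0001 dz/dy 0.0001 z 0.0589 sd 0.0006 n 22559
steel
px [253.4 114.1] area 5623 world mean [453.5 112.8] minEnc 453.3 112.8 r 17.6
[0.16287679 0.08375003 0.02672191]
```

>>> apply_moves(moves=[0.02, 0, 0, 0.0006, 0, 0, 0, 0.02, 0, -0.0001, 0.0006, 0, 0, 0, 0.02, 0, 0, 0.0006, 0, 0, 0, 0.02, 0, 0, 0.0006, 0, 0, 0, 0.02, 0, 0, 0, 0, 0, 0, 0.02, 0, 0, 0, 0, 0, 0, 0.02, 0, 0, 0, 0, 0, 0, 0.02, 0, 0, 0, 0, 0, 0])

```text
clock: 16.02
position: [0.4519, 0.0495, 0.045]
ee_rot: [0.018, 0.711, 0.702, 0.018]
contact_force: [-2.2, 0.3, 2.9]
width: 0.0328
```

```bash
python3 - <<'E'
from h import *
go([.4521,.0487,.0440]); bush('18',.08,.008); print(manip.get_state()["moment"])
E
```

```text
t 16.02 pos [0.4519 0.0495 0.045 ] F [-2.2   0.3   2.91] w 0.0328 yang -0.0125
shift [-0.0008  0.0001  0.001 ] rot [ 0.0509  0.0003 -0.0125]
slopes dz/dx 0.0001 dz/dy 0.0118 z 0.0810 sd 0.0005 n 2670
px [253.4 271.1] area 4524 world mean [451.9  49.5] minEnc 452.1 49.7 r 17.7
 block slopes dz/dx -0.0001 dz/dy 0.0000 z 0.0579 sd 0.0006 n 22604
steel
px [253.3 114.1] area 5570 world mean [453.4 112.8] minEnc 453.3 112.9 r 17.5
[ 0.15327496  0.20378143 -0.02052293]
```

>>> apply_moves(moves=[0.05, 0, 0, 0, 0, 0, 0, 0.05, 0, 0, 0, 0, 0, 0, 0.05, 0, 0, 0, 0, 0, 0, 0.05, 0, 0, -0.004, 0, 0, 0, 0.05, 0, 0, -0.008, 0, 0, 0, 0.05, 0, 0, -0.01, 0, 0, 0, 0.05, 0, 0, -0.01, 0.012, 0, 0, 0.05, 0, 0, 0, 0.012, 0, 0])

```text
clock: 16.73
position: [0.4508, 0.0484, 0.0786]
ee_rot: [0.01, 0.711, 0.703, 0.009]
contact_force: [-0.2, -0.2, 0.1]
width: 0.05
```

```bash
python3 - <<'E'
from h import *
go([.4521,.0487,.090]); bush('19',.08,.008); tips('19b')
E
```

```text
t 16.73 pos [0.4508 0.0484 0.0786] F [-0.18 -0.17  0.07] w 0.05 yang -0.0117
shift [ 0.0003  0.0017 -0.0114] rot [ 0.0271  0.0022 -0.0117]
slopes dz/dx -0.0016 dz/dy 0.0032 z 0.0819 sd 0.0005 n 1491
px [252.1 235.7] area 2931 world mean [452.1  49.5] minEnc 452.2 49.6 r 17.2
 block slopes dz/dx -0.0000 dz/dy -0.0002 z 0.0588 sd 0.0006 n 16762
steel
px [253.  106.7] area 3791 world mean [453.5 112.9] minEnc 453.3 112.7 r 17.7
tip side -1 z [0.0998 0.1003 0.1004 0.1008 0.101 ] x 0.4274 y 0.0473 n 2022
tip side 1 z [0.1025 0.1031 0.1032 0.1033 0.1034] x 0.4774 y 0.0495 n 1813
```

View pics/wrist19.png

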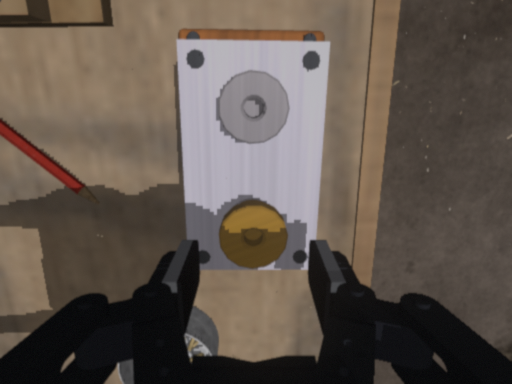

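>>> apply_moves(moves=[0.03, 0.0005, 0, -0.006, 0.015, 0.001, -0.006, 0.01, 0.0005, 0, 0, 0.012, 0.001, -0.005, 0, 0, 0, 0, 0, 0, 0, 0, 0, 0, 0, 0, 0, 0, 0, 0, 0, 0, 0, 0, 0, 0, 0, 0, 0, 0, 0, 0, 0, 0, 0, 0, 0, 0, 0, 0, 0, 0, 0, 0, 0, 0], newtons=40)

```text
clock: 17.5
position: [0.4475, 0.0494, 0.0802]
ee_rot: [-0.003, 0.707, 0.707, -0.003]
contact_force: [1.1, -0.8, 0.4]
width: 0.0001
```

```bash
python3 - <<'E'
from h import *
go([.4510,.0493,.085]); d=grab('wrist','20'); W=cloud(d)
for u in (240,246,253,260,266):
    print(u,[(v,W[v,u].round(4).tolist()) for v in (225,232,238,242,250,260)])
d=grab('side','20');cv2.imwrite("pics/s20z.png",cv2.resize(d["image"][120:260,180:300,::-1],None,fx=4.2,fy=4.2,interpolation=cv2.INTER_CUBIC))
W=cloud(d)
E
```

```text
t 17.5 pos [0.4475 0.0494 0.0802] F [ 1.09 -0.8   0.41] w 0.0001 yang -0.0003
shift [-0.0001  0.0035 -0.0048] rot [-0.0086 -0.     -0.0003]
240 [(225, [0.4425, 0.056, 0.0816]), (232, [0.4424, 0.0519, 0.0813]), (238, [0.4436, 0.06, 0.1056]), (242, [0.4438, 0.0597, 0.1092]), (250, [0.4442, 0.0599, 0.1169]), (260, [0.4446, 0.0599, 0.1253])]
246 [(225, [0.4455, 0.0559, 0.0816]), (232, [0.4455, 0.0522, 0.0819]), (238, [0.4462, 0.0595, 0.1045]), (242, [0.4464, 0.0601, 0.1099]), (250, [0.4466, 0.06, 0.1171]), (260, [0.4469, 0.0597, 0.1249])]
253 [(225, [0.4491, 0.0561, 0.082]), (232, [0.449, 0.0479, 0.0723]), (238, [0.4494, 0.0595, 0.1045]), (242, [0.4494, 0.0602, 0.11]), (250, [0.4495, 0.0597, 0.1165]), (260, [0.4496, 0.0599, 0.1253])]
260 [(225, [0.4527, 0.0562, 0.0821]), (232, [0.4529, 0.0483, 0.0732]), (238, [0.4525, 0.0598, 0.1051]), (242, [0.4524, 0.06, 0.1097]), (250, [0.4524, 0.0602, 0.1175]), (260, [0.4523, 0.0597, 0.1248])]
266 [(225, [0.4558, 0.0561, 0.0817]), (232, [0.4559, 0.0514, 0.0801]), (238, [0.4551, 0.0597, 0.1049]), (242, [0.455, 0.0601, 0.1097]), (250, [0.4548, 0.0603, 0.1176]), (260, [0.4546, 0.0598, 0.1249])]
```

View pics/wrist20.png

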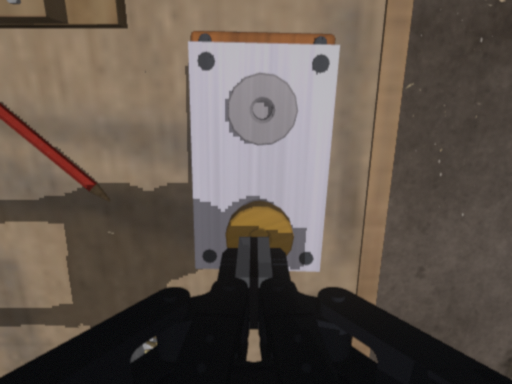

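View pics/s20z.png

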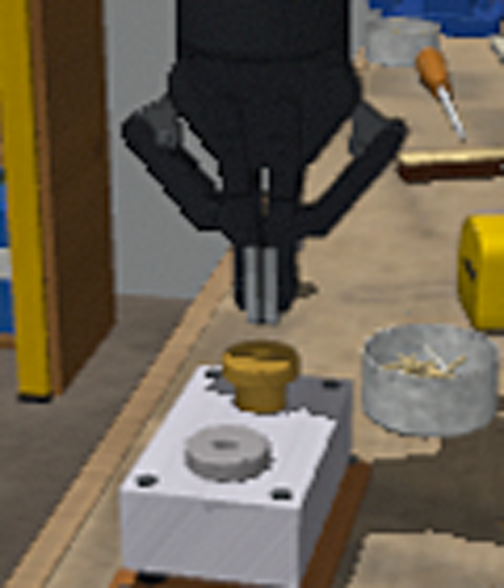

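>>> apply_moves(moves=[0, 0, 0.001, 0.003, -0.005, 0, 0, 0, 0, 0.001, 0.004, -0.003, 0, 0, 0, 0, 0, 0.004, 0, 0, 0, 0, 0, 0, 0.003, 0, 0, 0, 0, 0, 0, 0, 0, 0, 0, 0, 0, 0, 0, 0, 0, 0, 0, 0, 0, 0, 0, 0, 0, 0, 0, 0, 0, 0, 0, 0])

```text
clock: 18.27
position: [0.4493, 0.0494, 0.0643]
ee_rot: [-0.0, 0.707, 0.707, -0.0]
contact_force: [-0.4, -0.1, 0.5]
width: 0.0003
```

```bash
python3 - <<'E'
from h import *
go([.449,.0493,.060]); d=bush('21',.082,.008)
E
```

```text
t 18.27 pos [0.4493 0.0494 0.0643] F [-0.4  -0.15  0.51] w 0.0003 yang -0.0003
shift [-0.0001 -0.0003  0.0043] rot [-0.0003 -0.     -0.0003]
slopes dz/dx -0.0025 dz/dy 0.0163 z 0.0819 sd 0.0005 n 373
px [256.6 233.3] area 1208 world mean [452.2  54.6] minEnc 452.4 50.3 r 16.9
 block slopes dz/dx 0.0000 dz/dy 0.0001 z 0.0588 sd 0.0006 n 19037
steel
px [258.6 110.9] area 4428 world mean [453.6 112.8] minEnc 453.3 112.8 r 17.7
```

View pics/wrist21.png

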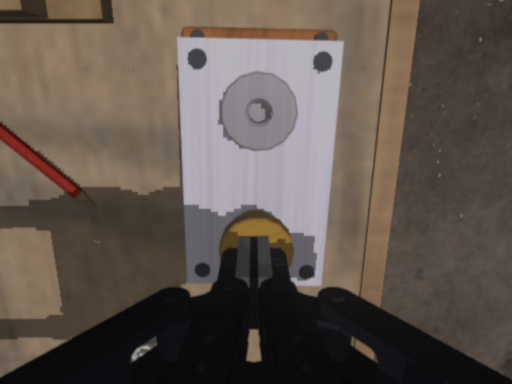

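>>> apply_moves(moves=[0, 0, 0.001, 0.0008, 0, 0, 0, 0, 0, 0, 0.0008, 0, 0, 0, 0, 0, 0, 0.0008, 0, 0, 0, 0, 0, 0, 0.0008, 0, 0, 0, 0, 0, 0, 0.0006, 0, 0, 0, 0, 0, 0, 0.0006, 0, 0, 0, 0, 0, 0, 0, 0, 0, 0, 0, 0, 0, 0, 0, 0, 0])

```text
clock: 18.98
position: [0.4512, 0.0495, 0.0611]
ee_rot: [0.001, 0.707, 0.707, 0.001]
contact_force: [-0.7, -0.5, 2.9]
width: 0.0
```

```bash
python3 - <<'E'
from h import *
go([.450,.0493,.060])
E
```

```text
t 18.98 pos [0.4512 0.0495 0.0611] F [-0.7  -0.45  2.91] w 0.0 yang -0.0002
shift [-0.0002 -0.0012  0.0011] rot [ 0.0017  0.0001 -0.0002]
```

>>> apply_moves(moves=[0, 0, 0, 0.0007, 0, 0, 0, 0, 0, 0, 0.0007, 0, 0, 0, 0, 0, 0, 0.0007, 0, 0, 0, 0, 0, 0, 0.0007, 0, 0, 0, 0, 0, 0, 0.0007, 0, 0, 0, 0, 0, 0, 0, 0, 0, 0, 0, 0, 0, 0, 0, 0, 0, 0, 0, 0, 0, 0, 0, 0])

```text
clock: 19.65
position: [0.4513, 0.0494, 0.0605]
ee_rot: [0.001, 0.707, 0.707, 0.001]
contact_force: [-1.8, 0.0, 5.1]
width: 0.0001
```

```bash
cat >> h.py <<'E'
def blk(tag):
    d=grab('wrist',tag); im=d["image"]; W=cloud(d)
    b=(np.abs(W[...,2]-.058)<.006)&(im.min(-1)>160)&(np.abs(W[...,0]-.45)<.036); print(" block",plane(W,b))
    hsv=cv2.cvtColor(im,cv2.COLOR_RGB2HSV)
    g=(hsv[...,1]>150)&(hsv[...,0]>12)&(hsv[...,0]<28)&(hsv[...,2]>50)&(W[...,2]>.05)&(np.abs(W[...,0]-.452)<.03)&(np.abs(W[...,1]-.05)<.03)
    g=cv2.erode(g.astype(np.uint8),np.ones((3,3)))>0
    if g.sum()>60: print(" head",plane(W,g))
E
python3 - <<'E'
from h import *
go([.450,.0493,.060]); blk('22')
E
```

```text
t 19.65 pos [0.4513 0.0494 0.0605] F [-1.81  0.02  5.13] w 0.0001 yang -0.0
shift [-0.0001 -0.0013  0.0005] rot [ 0.0033  0.0003 -0.    ]
 block slopes dz/dx 0.0000 dz/dy -0.0004 z 0.0573 sd 0.0006 n 19278
 head slopes dz/dx -0.0070 dz/dy 0.0091 z 0.0804 sd 0.0005 n 767
```

>>> apply_moves(moves=[0, 0, 0, 0.001, 0, 0, 0, 0, 0, 0, 0.001, 0, 0, 0, 0, 0, 0, 0.001, 0, 0, 0, 0, 0, 0, 0.001, 0, 0, 0, 0, 0, 0, 0.001, 0, 0, 0, 0, 0, 0, 0.001, 0, 0, 0, 0, 0, 0, 0.001, 0, 0, 0, 0, 0, 0, 0.001, 0, 0, 0])

```text
clock: 20.37
position: [0.4515, 0.0495, 0.0578]
ee_rot: [0.002, 0.707, 0.707, 0.002]
contact_force: [-2.7, 0.3, 10.2]
width: 0.0001
```

```bash
python3 - <<'E'
from h import *
go([.450,.0493,.060]); blk('23')
E
```

```text
t 20.37 pos [0.4515 0.0495 0.0578] F [-2.7   0.32 10.21] w 0.0001 yang 0.0004
shift [-0.0002 -0.0015 -0.0022] rot [0.0057 0.0006 0.0004]
 block slopes dz/dx 0.0001 dz/dy -0.0001 z 0.0557 sd 0.0006 n 19408
 head slopes dz/dx -0.0094 dz/dy 0.0040 z 0.0777 sd 0.0006 n 812
```

>>> apply_moves(moves=[0, 0, -0.0003, 0.001, 0.002, 0, 0, 0, 0, -0.0003, 0.001, 0.002, 0, 0, 0, 0, -0.0003, 0.001, 0.001, 0, 0, 0, 0, -0.0002, 0.001, 0.001, 0, 0, 0, 0, -0.0002, 0.001, 0.001, 0, 0, 0, 0, -0.0002, 0.001, 0.001, 0, 0, 0, 0, -0.0002, 0.001, 0.001, 0, 0, 0, 0, -0.0002, 0.001, 0.001, 0, 0])

```text
clock: 21.08
position: [0.4514, 0.0495, 0.0567]
ee_rot: [0.001, 0.707, 0.707, 0.0]
contact_force: [-3.3, -0.1, 10.5]
width: -0.0002
```

```bash
python3 - <<'E'
from h import *
go([.450,.0493,.060]); blk('24')
E
```

```text
t 21.08 pos [0.4514 0.0495 0.0567] F [-3.26 -0.13 10.48] w -0.0002 yang 0.0008
shift [-0.0002 -0.0014 -0.0033] rot [0.0019 0.001  0.0008]
 block slopes dz/dx 0.0001 dz/dy -0.0000 z 0.0557 sd 0.0006 n 19632
 head slopes dz/dx -0.0072 dz/dy -0.0147 z 0.0766 sd 0.0006 n 752
```

>>> apply_moves(moves=[0, 0, -0.0003, 0.0012, 0.001, 0, 0, 0, 0, -0.0003, 0.0012, 0.001, 0, 0, 0, 0, -0.0003, 0.0012, 0.001, 0, 0, 0, 0, -0.0003, 0.0012, 0.001, 0, 0, 0, 0, -0.0003, 0.0012, 0.001, 0, 0, 0, 0, -0.0003, 0.0012, 0.001, 0, 0, 0, 0, -0.0003, 0.0012, 0.001, 0, 0, 0, 0, -0.0003, 0.0012, 0.001, 0, 0])

```text
clock: 21.8
position: [0.4514, 0.0495, 0.0544]
ee_rot: [0.001, 0.707, 0.708, -0.0]
contact_force: [-3.0, 0.7, 11.0]
width: 0.0001
```

```bash
python3 - <<'E'
from h import *
go([.450,.0493,.060]); blk('25')
E
```

```text
t 21.8 pos [0.4514 0.0495 0.0544] F [-2.98  0.69 11.04] w 0.0001 yang 0.0012
shift [-0.0002 -0.0014 -0.0056] rot [0.0012 0.0015 0.0012]
 block slopes dz/dx -0.0002 dz/dy -0.0001 z 0.0556 sd 0.0006 n 20036
 head slopes dz/dx -0.0186 dz/dy 0.0181 z 0.0742 sd 0.0006 n 723
```

>>> apply_moves(moves=[0, 0, -0.0003, 0.0014, 0.001, 0, 0, 0, 0, -0.0003, 0.0014, 0.001, 0, 0, 0, 0, -0.0003, 0.0014, 0.001, 0, 0, 0, 0, -0.0003, 0.0014, 0.001, 0, 0, 0, 0, -0.0003, 0.0014, 0.001, 0, 0, 0, 0, -0.0003, 0.0014, 0.001, 0, 0, 0, 0, -0.0003, 0.0014, 0.001, 0, 0, 0, 0, -0.0003, 0.0014, 0.001, 0, 0])

```text
clock: 22.52
position: [0.4514, 0.0495, 0.0507]
ee_rot: [0.001, 0.707, 0.708, -0.0]
contact_force: [-2.9, 0.3, 11.4]
width: -0.0002
```

```bash
python3 - <<'E'
from h import *
go([.450,.0493,.060]); blk('26')
E
```

```text
t 22.52 pos [0.4514 0.0495 0.0507] F [-2.89  0.33 11.41] w -0.0002 yang 0.0015
shift [-0.0002 -0.0014 -0.0093] rot [0.0007 0.002  0.0015]
 block slopes dz/dx -0.0003 dz/dy -0.0002 z 0.0555 sd 0.0006 n 20496
 head slopes dz/dx -0.0052 dz/dy -0.0167 z 0.0706 sd 0.0005 n 689
```

View pics/wrist26.png

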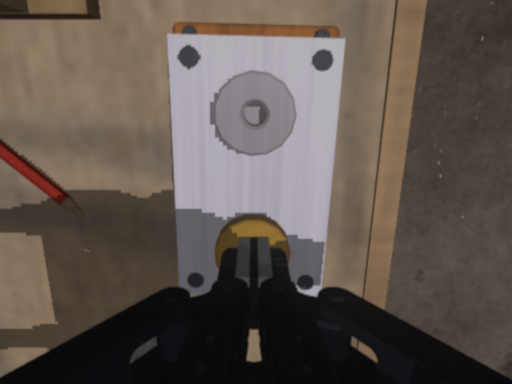

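>>> apply_moves(moves=[0, 0, -0.0003, 0.0014, 0.001, 0, 0, 0, 0, -0.0003, 0.0014, 0.001, 0, 0, 0, 0, -0.0003, 0.0014, 0.001, 0, 0, 0, 0, -0.0003, 0.0014, 0.001, 0, 0, 0, 0, -0.0003, 0.0014, 0.001, 0, 0, 0, 0, -0.0003, 0.0014, 0.001, 0, 0, 0, 0, -0.0003, 0.0013, 0.001, 0, 0, 0, 0, -0.0003, 0.0012, 0.001, 0, 0])

```text
clock: 23.23
position: [0.4513, 0.0495, 0.0473]
ee_rot: [0.001, 0.706, 0.708, -0.001]
contact_force: [-2.7, -0.3, 10.9]
width: 0.0001
```

```bash
python3 - <<'E'
from h import *
go([.450,.0493,.060]); blk('27')
E
```

```text
t 23.23 pos [0.4513 0.0495 0.0473] F [-2.7  -0.34 10.88] w 0.0001 yang 0.0017
shift [-0.0002 -0.0013 -0.0127] rot [0.0001 0.0024 0.0017]
 block slopes dz/dx 0.0001 dz/dy 0.0001 z 0.0556 sd 0.0006 n 20936
 head slopes dz/dx -0.0035 dz/dy -0.0126 z 0.0672 sd 0.0006 n 682
```

>>> apply_moves(moves=[0, 0, -0.0002, 0.0012, 0, 0, 0, 0, 0, -0.0002, 0.0012, 0, 0, 0, 0, 0, -0.0002, 0.0012, 0, 0, 0, 0, 0, -0.0002, 0.0012, 0, 0, 0, 0, 0, 0, 0.001, 0, 0, 0, 0, 0, 0, 0.0008, 0, 0, 0, 0, 0, 0, 0.0005, 0, 0, 0, 0, 0, 0, 0.0005, 0, 0, 0])

```text
clock: 23.95
position: [0.4514, 0.0495, 0.0463]
ee_rot: [0.003, 0.706, 0.708, 0.001]
contact_force: [-1.9, -0.1, 9.6]
width: -0.0004
```

```bash
python3 - <<'E'
from h import *
go([.450,.0493,.060]); blk('28')
E
```

```text
t 23.95 pos [0.4514 0.0495 0.0463] F [-1.94 -0.1   9.59] w -0.0004 yang 0.0021
shift [-0.0002 -0.0013 -0.0137] rot [0.0045 0.0029 0.0021]
 block slopes dz/dx -0.0000 dz/dy -0.0000 z 0.0561 sd 0.0006 n 21119
 head slopes dz/dx -0.0056 dz/dy -0.0036 z 0.0662 sd 0.0006 n 663
```

>>> apply_moves(moves=[0, 0, -0.0002, 0.0013, 0.001, 0, 0, 0, 0, -0.0002, 0.0013, 0.001, 0, 0, 0, 0, -0.0002, 0.0013, 0.001, 0, 0, 0, 0, -0.0002, 0.0013, 0.001, 0, 0, 0, 0, 0, 0.0013, 0, 0, 0, 0, 0, 0, 0.0013, 0, 0, 0, 0, 0, 0, 0.0013, 0, 0, 0, 0, 0, 0, 0.0013, 0, 0, 0])

```text
clock: 24.67
position: [0.4515, 0.0495, 0.0444]
ee_rot: [0.003, 0.706, 0.708, 0.001]
contact_force: [-5.6, -0.8, 14.8]
width: 0.0001
```

```bash
python3 - <<'E'
from h import *
go([.450,.0493,.060]); blk('29')
E
```

```text
t 24.67 pos [0.4515 0.0495 0.0444] F [-5.59 -0.83 14.83] w 0.0001 yang 0.0026
shift [-0.0002 -0.0014 -0.0156] rot [0.005  0.0035 0.0025]
 block slopes dz/dx -0.0004 dz/dy 0.0001 z 0.0543 sd 0.0006 n 21008
 head slopes dz/dx -0.0104 dz/dy -0.0042 z 0.0643 sd 0.0006 n 686
```

The force rose from about 11 N to 14.8 N while the head-to-block height stayed at 10.0 mm, so the shoulder has bottomed. I'll retract straight up.

>>> apply_moves(moves=[0, 0, 0, -0.002, 0, 0, 0, 0, 0, 0, -0.003, 0, 0, 0, 0, 0, 0, -0.004, 0, 0, 0, 0, 0, 0, -0.01, 0, 0, 0, 0, 0, 0, -0.015, 0, 0, 0, 0, 0, 0, -0.015, 0, 0, 0, 0, 0, 0, -0.015, 0, 0, 0, 0, 0, 0, 0, 0, 0, 0])

```text
clock: 25.38
position: [0.4503, 0.0497, 0.11]
ee_rot: [0.002, 0.706, 0.708, -0.0]
contact_force: [-0.5, -0.4, -0.7]
width: -0.0002
```

```bash
python3 - <<'E'
from h import *
go([.450,.0493,.060]); bush('30',.07,.008); d=grab('side','30')
cv2.imwrite("pics/s30z.png",cv2.resize(d["image"][150:280,180:300,::-1],None,fx=4.5,fy=4.5,interpolation=cv2.INTER_CUBIC))
E
```

```text
t 25.38 pos [0.4503 0.0497 0.11  ] F [-0.46 -0.37 -0.67] w -0.0002 yang 0.0025
shift [-0.0003 -0.0005  0.05  ] rot [0.0027 0.0033 0.0025]
slopes dz/dx -0.0007 dz/dy 0.0149 z 0.0688 sd 0.0006 n 435
px [255.9 199. ] area 1065 world mean [452.4  54.8] minEnc 452.3 49.8 r 16.6
 block slopes dz/dx -0.0002 dz/dy 0.0001 z 0.0588 sd 0.0006 n 13147
steel
px [255.7 105.9] area 2715 world mean [453.5 112.6] minEnc 453.4 112.7 r 17.7
```

View pics/s30z.png

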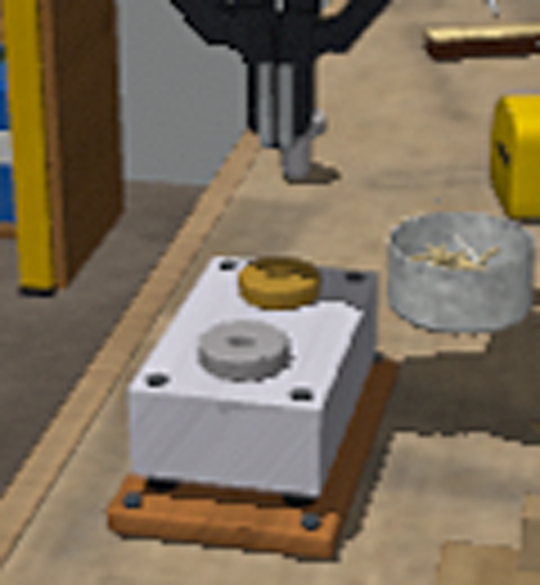

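View pics/wrist30.png

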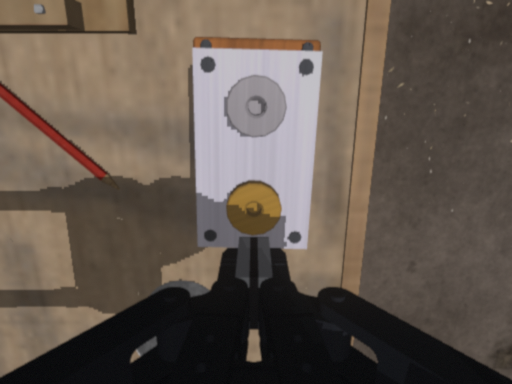

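```bash
python3 - <<'E'
from h import *
d=np.load("pics/wrist30.npz"); W=cloud(d); v,u=np.mgrid[:384,:512]
m=((u-254)**2+((v-208))**2<22**2); m2=((u-256)**2+(v-106)**2<24**2)&((u-256)**2+(v-106)**2>12**2)
m&=((u-254)**2+((v-208))**2>9**2)
print("bronze",plane(W,m)); print("steel",plane(W,m2))
a=np.load("pics/side0.npz")["image"].astype(int); b=np.load("pics/side30.npz")["image"].astype(int)
for n,(x0,x1,y0,y1) in {"tape":(285,312,168,202),"tin":(264,302,196,226),"spare":(238,255,172,192)}.items(): print(n,np.abs(a-b)[y0:y1,x0:x1].mean().round(1))
d=grab('top','31'); a=np.load("pics/top0.npz")["image"].astype(int); b=d["image"].astype(int)
for n,(x,y,r) in {"tape":(343,248,20),"tin":(273,236,22),"spare":(350,178,12)}.items(): print(n,np.abs(a-b)[y-r:y+r,x-r:x+r].mean().round(1))
E
```

```text
bronze slopes dz/dx -0.0013 dz/dy 0.0021 z 0.0688 sd 0.0006 n 1228
steel slopes dz/dx -0.0010 dz/dy 0.0025 z 0.0688 sd 0.0007 n 1317
tape 7.7
tin 12.3
spare 31.3
tape 4.7
tin 12.2
spare 5.3
```

```bash
python3 - <<'E'
from rig import workorder, manip
s=manip.get_state(); print(s["clock"],s["contact_force"],abs(s["qd"]).max())
print(workorder.sign_off())
E
```

```text
25.5333 [ 0.09980745 -0.3495323  -0.92841311] 0.014368431000203248
the job is handed in; nothing more can be done
None
```

The bronze bushing is pressed home in the empty bore, flush and square by my checks. The job was handed in at 25.5 s with the arm clear, and no verdict came back.

**How it was done:** I gripped the bushing by its head, and a fit to the head's top face showed it sat about 0.05 rad off square in the jaws. I corrected that with the wrist, started the bushing in the bore and lowered it until its foot stood on the ring. I then let go and pressed it down from above with closed fingers. The ring gave way at about 10.5–11.5 N.

**Last checks:**
- **Seating:** once the shoulder bottomed, the highest downward force I read was 14.8 N, with the block down about 4.6 mm. There was also a sideways force of about 5.6 N. Forces are read only at the end of each call, so brief peaks in between would not show.
- **Flushness:** after release, the bronze head stands 10.0 mm above the block, which is its full height. Its top is level with the fitted steel bushing (both read z 0.0688) and within about 0.003 rad of square.
- **Other objects:** pictures before and after show the screw tin, tape measure and spare steel bushing in the same places. The small image differences look like arm shadow. The gripper hid the spare in the last side view, so I relied on the top view for that one.

**Problems and disagreements:**
- **First grasp missed:** the jaws closed just above the head without touching it. The fingertips turned out to be about 23 mm behind the reported TCP, so I opened them and went lower.
- **Cameras:** the wrist and top cameras disagreed by up to about 3 mm in x, so I aligned using the wrist camera only.

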